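Right the sloping tube rack and lay the red-capped tube in it

ROBOT

A 6-joint arm with a two-finger parallel gripper is mounted at the origin on the work surface. World frame = base frame: x ahead of the robot, y to its left, z up, the work surface at z = 0. Lengths are in m, angles in rad, forces in N, time in s.
With the tool pointing down it reaches from about 0.3 to 0.875 m from the base axis. Payload 6.4 kg.
Tool frame: the origin (TCP) lies at the very end of the fingers, on their centre line; the grasp point (between the pads) lies 19 mm behind it (ctrl.tcp_to_grasp is the distance from the TCP to the grasp point, in m); z points along the fingers, y is the direction in which the jaws open and shut (so a half turn about z gives the same grasp; the last joint's range is limited). The gripper opens to 85 mm and grips with 20 to 120 N. Pads are 22 mm wide; open, the fingers measure 114 mm over their backs; the gripper's body (76 mm by 85 mm) begins 54 mm behind the grasp point. The pads swing forward as they close: fully open they stand 13 mm farther back than shut.
Start: joints at [-1.37, 0.181, 1.607, -0, 1.354, -0.206], TCP at [0.228, -0.528, 0.231] pointing down, gripper open.
Joint ranges: [-2.99, 2.99], [-0.89, 2.07], [0.3, 2.58], [-1.14, 4.28], [0, 2.63], [-3.12, 3.12]. Speed limits (rad/s): [2.57, 2.57, 3.01, 3.14, 3.14, 3.14].

INTERFACE

Orientations are given as a unit quaternion [w, x, y, z].
In Python, from bench import ctrl gives the robot as it stands. The module is installed in compiled form; this text tells all that it offers.
- The arm moves only by the tool drive_tool, never from a script. Its argument "deltas" is a list of rows, each an object with "slide": the shift along the tool's x, y, z as a fraction of full scale, a list of three; "delta_rot": the turn, a rotation vector about the tool's x, y, z as a fraction of full scale, a list of three; "hand": the opening, from 0 (shut) to 1 (fully open). In form: [{"slide": [tx, ty, tz], "delta_rot": [wx, wy, wz], "hand": hand}, ...]. A call has exactly 5 rows; each row shifts and turns the commanded pose from where the row before left it, along the tool's axes as they then stand; what a row does not reach is not made up. Full scale, the value 1, is 50 mm for a shift and 180 degrees for a turn. A row lasts 1/8 s, in which the tool goes at most 62.5 mm and 10.7 degrees, less where a joint would pass 70% of its speed; a pose out of reach is approached as far as the arm can. A call with a number of a shift or a turn outside -1 to 1 is refused whole. A call with a gripper value outside its range is refused whole. The fingers move at their own pace and stop on an object; the grip force is fixed at half the most. Time passes only in rows, so rows that do not move let the fingers close, or fill a call up. It gives the time, the measured TCP pose, the force and the opening at its end, in the units of the state.
- ctrl.get_obs(): the state, without advancing time (a new reading comes with each control period).
- ctrl.camera(name): name is "scene" or "top" or "wrist"; returns a dict with "frame" (400x640x3 uint8, red, green, blue), "mtx" (3x3 intrinsics, pixels), "R" (3x3) and "t" (3): a world point X has camera coordinates R X + t. Camera axes: x right, y down, z forward; pixel columns grow to the right and rows downward; lengths in m; the calibration is good to about 2 mm. A picture is of the moment at which its call begins. There is no depth.
- ctrl.hand_in(): hands the job in, once; it reports no verdict.
The state is a dict: "time_s": time; "q": joint angles; "dq": joint speeds; "joint_efforts": joint torques, N m; "eef_pos": TCP position; "eef_rot": TCP orientation; "wrist_force": force on the tool from outside, world axes, zero at the start; "torque": the same for the moment, N m; "opening": opening from 0.0 (shut) to 1.0 (fully open).
Only numpy, scipy, OpenCV 4.12 (cv2) and the standard library are available. Lean on these libraries where they do the work, as an engineer would, in place of code of your own. Each camera call takes 0.05 s, during which the arm holds its last target.

TASK

The yellow sloping tube rack was left standing on end to drain. Tip it over onto its feet with a light push, without lifting it or shoving it along the bench; then take the red-capped tube off the rocker and lay it in the rack's middle groove under the carry handle, cap end up the slope and tip down against the toe stop, keeping hold of it until it lies in the groove. Leave the rack where it came down and do not disturb the other two tubes, the bottle or the black block.

Things in the scene. Friction and masses are not known exactly. Their poses are not given: they have to be found in the camera images.
- rack: Sloping tube rack: yellow side plates, white notched bars, steel tray; 110 mm deep (x -60 to +50), 150 wide (y), 172 high with its carry handle (z), about 0.45 kg. Origin: centre of its underside; on its feet z is up, x points up the slope. At the start it stands on end, +y side on the bench, origin 75 mm up: x level, away from the robot; z level, to the robot's left; underside facing right.
- heel (a point): Middle of the lower outer edge of the rack's +y side (rack x 0, y 75, z 0 mm): the edge it rocks over when its top is pushed to the right. After about 30 to 40 mm of push on plate_edge it passes its balance point and falls onto its feet by itself. As it tips, the handle's top end rises to 230 mm.
- groove (a point): Place of the tube's origin when it lies in the middle groove, tip at the toe stop (rack x 0, y 0, z 58 mm). x points up the slope, 40 degrees above level once the rack is on its feet; z square out of the slope. It rests in V notches of two 10 mm thick bars 32 mm either side of this point; between the bars it is free 25 mm below and 55 mm to either side of the axis.
- rocker: Fixed tube rocker, white housing, aluminium platform 160 x 212 mm with its top at 100 mm, parked level. Origin: centre of the footprint on the bench. Tubes lie along its x in V notches of two black combs 32 mm either side of its middle; the tubes' axes are 127 mm above the bench; notch pitch 38 mm, the three tubes lie 76 mm apart.
- red_tube: White capped tube, red cap, 116 mm long, 30 mm in diameter, about 60 g; cap 35 mm in diameter, 14 mm long; blunt conical tip. Origin: on the axis, halfway along. x points along the axis to the cap. It lies level on the rocker with its cap away from the robot; free space 27 mm below the axis between the combs.
- red_cap (a point): Centre of the end face of the red cap, 58 mm from the tube's middle.
- blue_tube: The same tube with a blue cap, on the rocker: leave.
- green_tube: The same tube with a green cap, on the rocker: leave.
- bottle: Closed bottle, 68 mm in diameter, 135 mm high, origin at its underside: leave.
- block: Black tube block, 128 x 86 x 40 mm, origin at its underside: leave.
- handle (a point): Middle of the rack's carry handle, a straight black bar, 8 mm thick, along the rack's y (rack x 14, z 168 mm), 150 mm long, on an arm at each end. At the start it stands upright, the leftmost part of the rack; pushed there the rack slides. With the rack on its feet it crosses level above the grooves: one reaches in under it from the robot's side, tool square to the slope.
- plate_edge (a point): A good place to push: on the flat top edge of the rack's -y side plate (rack x -26, y -72, z 54 mm); the edge is 6 mm thick and runs from rack x -36 to +50. At the start it is the upper plate, 144 to 150 mm above the bench, and the edge faces left. The handle's arms stand on it at x 40; stay on the robot's side of them, as the handle sweeps over when the rack falls.

How it is judged:
By the outcome, as a careful person would: the job done as asked, in the order asked, and still so for the second after the job is handed in, with the robot touching nothing.
It also fails if it takes over 61 s, if anything falls off the work surface, if the arm or the gripper's body presses on something with over 40 N, if the wrist force passes 120 N, or if a joint passes its speed limit or range.

## Working session

There is one attempt and no reset: what is moved stays moved. The work goes in short steps, Python scripts to look and compute and a tool call to move; the robot and the scene stay as the last step left them, time stands still between calls to the robot, and variables do not carry over. Pictures are saved under pics/ and viewed, and the job is handed in when it is done.

Besides the shell and the picture viewer there is one more tool, called after ">>>" by a JSON object that holds its "fn" and its "kwargs", one argument or row to a line. drive_tool: Moves the arm, as the interface text tells. Its arguments: {"type":"object","properties":{"deltas":{"type":"array","items":{"type":"object","properties":{"slide":{"type":"array","items":{"type":"number"}},"delta_rot":{"type":"array","items":{"type":"number"}},"hand":{"type":"number"}}}}},"required":["deltas"]}

```bash
mkdir -p pics
python3 - <<'E'
from bench import ctrl
import cv2,numpy as np
o=ctrl.get_obs(); print({k:np.round(v,4).tolist() for k,v in o.items()}, ctrl.tcp_to_grasp)
for n in ["scene","top","wrist"]:
    c=ctrl.camera(n); cv2.imwrite(f"pics/{n}0.png",c["frame"][:,:,::-1]); np.savez(f"{n}0.npz",**c)
    print(n,np.round(c["mtx"],1).tolist(),"pos",np.round(-c["R"].T@c["t"],3), np.round(c["R"],3).tolist())
E
```

```text
{'time_s': 0.0, 'q': [-1.3703, 0.1816, 1.608, 0.0, 1.3538, -0.2063], 'dq': [-0.0004, -0.0007, -0.0019, -0.0004, 0.0005, 0.0012], 'joint_efforts': [-0.0011, -44.4876, -35.1332, -0.0005, 0.009, -0.0], 'eef_pos': [0.2274, -0.5275, 0.2304], 'eef_rot': [-0.0009, 0.9794, 0.202, 0.0], 'wrist_force': [0.7377, -0.0965, -0.343], 'torque': [0.0809, -0.0183, 0.0271], 'opening': 1.0032} 0.0187
scene [[449.2, 0.0, 309.6], [0.0, 449.2, 192.1], [0.0, 0.0, 1.0]] pos [ 1.028 -0.594  1.116] [[0.839, 0.544, -0.013], [0.448, -0.703, -0.552], [-0.31, 0.457, -0.833]]
top [[409.8, 0.0, 322.9], [0.0, 409.8, 198.6], [0.0, 0.0, 1.0]] pos [ 0.498 -0.044  1.39 ] [[-0.011, -1.0, -0.008], [-0.993, 0.012, -0.114], [0.114, 0.006, -0.993]]
wrist [[325.7, 0.0, 324.1], [0.0, 325.7, 195.0], [0.0, 0.0, 1.0]] pos [ 0.302 -0.496  0.373] [[0.396, -0.918, -0.002], [-0.87, -0.376, 0.318], [-0.293, -0.124, -0.948]]
```

View pics/scene0.png

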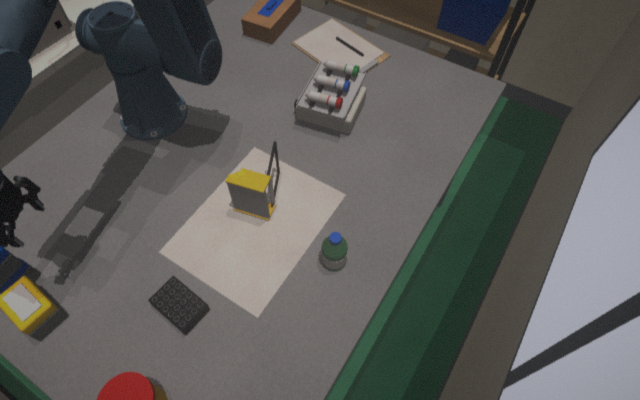

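View pics/top0.png

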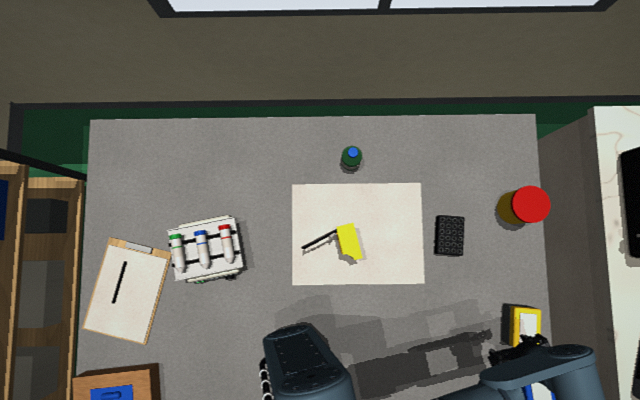

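View pics/wrist0.png

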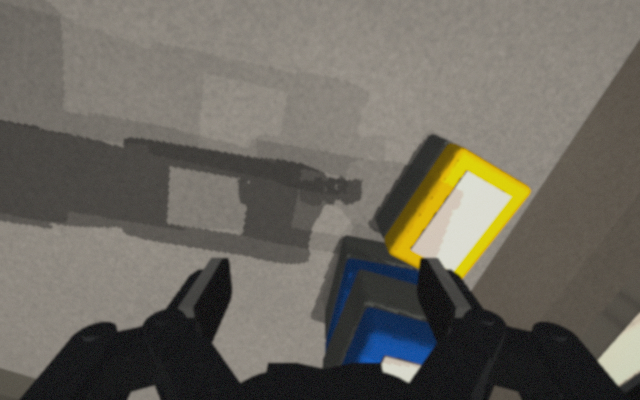

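The top view shows the rack's yellow top plate near (348,242), with its handle to the left. The red tube's cap is near (225,229). Next I'll take enlarged crops and measure.

```bash
cat > h.py <<'E'
import numpy as np,cv2
from scipy.spatial.transform import Rotation as Ro
def load(n): 
    d=np.load(n+".npz"); return {k:d[k] for k in d}
def ray(c,uv):
    d=c["R"].T@np.linalg.inv(c["mtx"])@np.array([uv[0],uv[1],1.]); return -c["R"].T@c["t"],d
def onz(c,uv,z):
    p,d=ray(c,uv); return p+d*(z-p[2])/d[2]
def proj(c,X):
    p=c["mtx"]@(c["R"]@np.asarray(X,float)+c["t"]); return p[:2]/p[2]
def tri(c1,u1,c2,u2):
    A=[];b=[]
    for c,u in((c1,u1),(c2,u2)):
        p,d=ray(c,u); d=d/np.linalg.norm(d); P=np.eye(3)-np.outer(d,d); A.append(P);b.append(P@p)
    return np.linalg.lstsq(np.vstack(A),np.hstack(b),rcond=None)[0]
def snap(ctrl,n,tag):
    c=ctrl.camera(n); np.savez(f"{n}{tag}.npz",**c); cv2.imwrite(f"pics/{n}{tag}.png",c["frame"][:,:,::-1]); return c
def crop(c,x0,y0,x1,y1,s,name): cv2.imwrite(name,cv2.resize(c["frame"][y0:y1,x0:x1,::-1],None,fx=s,fy=s,interpolation=cv2.INTER_CUBIC))
def mask(c,h0,h1,s0=100,v0=60):
    h=cv2.cvtColor(c["frame"],cv2.COLOR_RGB2HSV); return cv2.inRange(h,(h0,s0,v0),(h1,255,255))
E
python3 - <<'E'
from h import *
t=load("top0");s=load("scene0")
a=t["frame"][205:275,290:370]; b=t["frame"][205:290,160:255]
c=s["frame"][135:225,215:295]; d=s["frame"][55:140,285:380]
im=[cv2.resize(x[:,:,::-1],(390,290),interpolation=cv2.INTER_CUBIC) for x in (a,b,c,d)]
cv2.imwrite("pics/crops0.png",np.vstack([np.hstack(im[:2]),np.hstack(im[2:])]))
m=mask(t,22,35,150,120); m[:, :300]=0;m[:,400:]=0
n=cv2.findContours(m,0,2)[0]; k=max(n,key=cv2.contourArea)
box=cv2.boxPoints(cv2.minAreaRect(k)); ap=cv2.approxPolyDP(k,2.0,True)[:,0]
for nm,p in(("box",box),("poly",ap)):
    for q in p: print(nm,q,np.round(onz(t,q,.15),4))
E
```

```text
box [335.      227.00003] [ 0.5536 -0.0716  0.15  ]
box [352.88232 222.52945] [ 0.5665 -0.1258  0.15  ]
box [361.64703 257.5883 ] [ 0.4612 -0.15    0.15  ]
box [343.7647  262.05887] [ 0.4486 -0.0962  0.15  ]
poly [337 227] [ 0.5535 -0.0776  0.15  ]
poly [342 253] [ 0.4755 -0.0914  0.15  ]
poly [354 259] [ 0.4573 -0.127   0.15  ]
poly [361 257] [ 0.463  -0.1481  0.15  ]
poly [353 224] [ 0.562  -0.1261  0.15  ]
```

View pics/crops0.png

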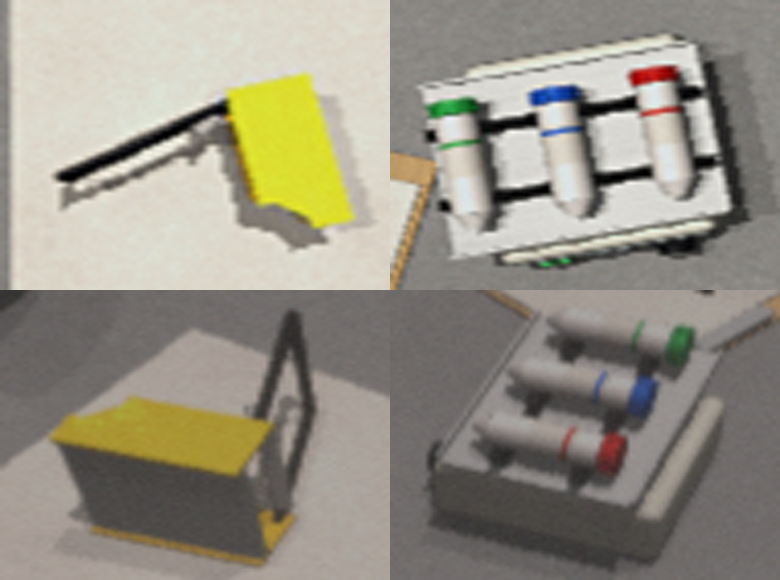

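```bash
cat >> h.py <<'E'
def q2R(q): return Ro.from_quat([q[1],q[2],q[3],q[0]]).as_matrix()
def frame(yaw,tilt):
    "tool y to the right of heading yaw (deg), tool z tilted forward by tilt deg from straight down"
    a,b=np.radians([yaw,tilt]); f=np.array([np.cos(a),np.sin(a),0]); r=np.array([np.sin(a),-np.cos(a),0]); Z=np.array([0,0,1.])
    return np.column_stack([np.cos(b)*f+np.sin(b)*Z, r, np.sin(b)*f-np.cos(b)*Z])
def plan(o,p,R,n):
    p0=np.array(o["eef_pos"]);R0=q2R(o["eef_rot"]); w=Ro.from_matrix(R0.T@R).as_rotvec()
    print("now",np.round(p0,4),"dist mm",np.round(np.linalg.norm(p-p0)*1e3,1),"turn deg",round(np.degrees(np.linalg.norm(w)),1),"per row rot",np.round(w/np.pi/n,4))
    for i in range(n):
        Ri=R0@Ro.from_rotvec(w*i/n).as_matrix(); print("  row slide",np.round(Ri.T@(p-p0)/n/.05,3).tolist())
E
python3 - <<'E'
from bench import ctrl
from h import *
plan(ctrl.get_obs(),np.array([.40,-.07,.25]),frame(12.6,40),15)
t=load("top0")
for n,h0,h1 in(("red",0,5),("red2",172,180),("blue",105,125),("green",50,80)):
    m=mask(t,h0,h1,120,60); m[:,:160]=0;m[:,250:]=0;m[:210]=0;m[290:]=0
    k,lab,st,ce=cv2.connectedComponentsWithStats(m)
    for i in range(1,k): 
        if st[i,4]>3: print(n,st[i],ce[i],onz(t,ce[i],.127))
E
```

```text
now [ 0.2275 -0.5276  0.2306] dist mm 489.5 turn deg 41.3 per row rot [-0.0014  0.0148  0.0038]
  row slide [0.453, -0.469, -0.025]
  row slide [0.448, -0.475, -0.006]
  row slide [0.442, -0.48, 0.012]
  row slide [0.435, -0.485, 0.03]
  row slide [0.428, -0.491, 0.048]
  row slide [0.419, -0.496, 0.066]
  row slide [0.41, -0.501, 0.083]
  row slide [0.399, -0.506, 0.099]
  row slide [0.388, -0.512, 0.115]
  row slide [0.377, -0.517, 0.131]
  row slide [0.364, -0.522, 0.146]
  row slide [0.351, -0.527, 0.16]
  row slide [0.337, -0.532, 0.174]
  row slide [0.322, -0.536, 0.186]
  row slide [0.307, -0.541, 0.199]
red [218 224  12   6  49] [223.83673469 226.59183673] [0.5598727  0.27055576 0.127     ]
red [221 236  10   3  15] [225.93333333 237.06666667] [0.52762963 0.26357267 0.127     ]
blue [194 230  12   6  46] [199.36956522 232.43478261] [0.54277646 0.34574765 0.127     ]
blue [197 242  10   3  10] [201.5 242.9] [0.51064944 0.33844763 0.127     ]
green [169 234  13   5  41] [174.90243902 236.        ] [0.53270202 0.420974   0.127     ]
green [197 281   7   2   7] [200.         281.42857143] [0.39428687 0.3403836  0.127     ]
```

>>> {"fn": "drive_tool", "kwargs": {
  "deltas": [
    {"slide": [0.45, -0.47, -0.02], "delta_rot": [-0.0014, 0.0148, 0.0038], "hand": 0},
    {"slide": [0.45, -0.475, -0.01], "delta_rot": [-0.0014, 0.0148, 0.0038], "hand": 0},
    {"slide": [0.44, -0.48, 0.01], "delta_rot": [-0.0014, 0.0148, 0.0038], "hand": 0},
    {"slide": [0.435, -0.485, 0.03], "delta_rot": [-0.0014, 0.0148, 0.0038], "hand": 0},
    {"slide": [0.43, -0.49, 0.05], "delta_rot": [-0.0014, 0.0148, 0.0038], "hand": 0}
  ]
}}

```text
time_s: 0.78
eef_pos: [0.2853, -0.3744, 0.2374]
eef_rot: [-0.013, 0.978, 0.171, 0.116]
wrist_force: [0.7, -0.5, 0.3]
opening: -0.003
```

>>> {"fn": "drive_tool", "kwargs": {
  "deltas": [
    {"slide": [0.42, -0.495, 0.065], "delta_rot": [-0.0014, 0.0148, 0.0038], "hand": 0},
    {"slide": [0.41, -0.5, 0.08], "delta_rot": [-0.0014, 0.0148, 0.0038], "hand": 0},
    {"slide": [0.4, -0.505, 0.1], "delta_rot": [-0.0014, 0.0148, 0.0038], "hand": 0},
    {"slide": [0.39, -0.51, 0.115], "delta_rot": [-0.0014, 0.0148, 0.0038], "hand": 0},
    {"slide": [0.375, -0.515, 0.13], "delta_rot": [-0.0014, 0.0148, 0.0038], "hand": 0}
  ]
}}

```text
time_s: 1.4
eef_pos: [0.3429, -0.2222, 0.2441]
eef_rot: [-0.025, 0.963, 0.138, 0.231]
wrist_force: [-0.0, 0.8, -0.3]
opening: -0.003
```

>>> {"fn": "drive_tool", "kwargs": {
  "deltas": [
    {"slide": [0.365, -0.52, 0.145], "delta_rot": [-0.0014, 0.0148, 0.0038], "hand": 0},
    {"slide": [0.35, -0.525, 0.16], "delta_rot": [-0.0014, 0.0148, 0.0038], "hand": 0},
    {"slide": [0.335, -0.53, 0.175], "delta_rot": [-0.0014, 0.0148, 0.0038], "hand": 0},
    {"slide": [0.32, -0.535, 0.185], "delta_rot": [-0.0014, 0.0148, 0.0038], "hand": 0},
    {"slide": [0.305, -0.54, 0.2], "delta_rot": [-0.0014, 0.0148, 0.0038], "hand": 0}
  ]
}}

```text
time_s: 2.02
eef_pos: [0.4003, -0.0703, 0.2503]
eef_rot: [-0.037, 0.934, 0.103, 0.341]
wrist_force: [0.2, 1.3, -0.2]
opening: -0.002
```

Run:
```python
from bench import ctrl
from h import *
plan(ctrl.get_obs(),np.array([.4767,-.0504,.138]),frame(12.6,40),5)
c=snap(ctrl,"wrist","1"); t=snap(ctrl,"top","1")
```

```text
now [ 0.4003 -0.0703  0.2503] dist mm 137.3 turn deg 0.2 per row rot [ 0.0001 -0.0002 -0.    ]
  row slide [-0.049, -0.011, 0.547]
  row slide [-0.048, -0.011, 0.547]
  row slide [-0.048, -0.011, 0.547]
  row slide [-0.048, -0.011, 0.547]
  row slide [-0.047, -0.011, 0.547]
```

View pics/wrist1.png

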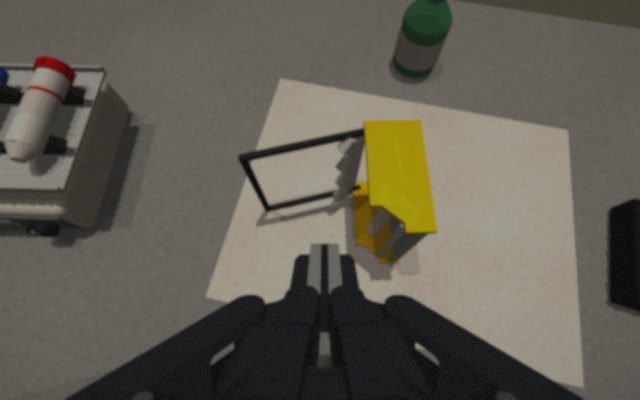

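View pics/top1.png

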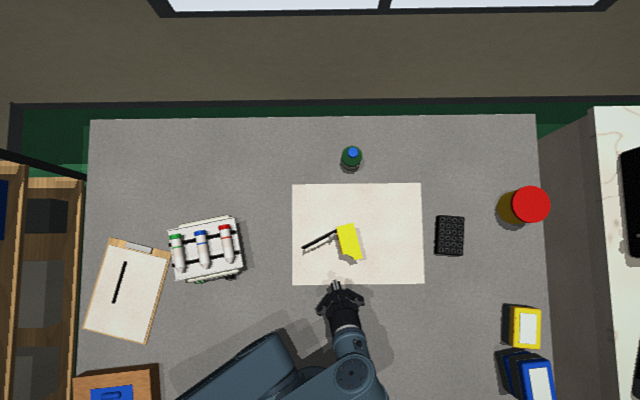

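The wrist view shows the upright plate with corners near (364,121), (421,121), (434,230) and (405,225). The closed fingers at (322,250) point at the free space left of it. I'll check the corners against the top view.

Run:
```python
from h import *
w=load("wrist1");t=load("top0")
for p in [(364,121),(421,121),(435,230),(406,226),(372,205)]: print(p,np.round(onz(w,p,.15),4))
th=np.radians(12.6);f=np.array([np.cos(th),np.sin(th),0]);l=np.array([-f[1],f[0],0]);o=np.array([.5189,-.1383,.15])
for a,b in((50,54),(50,0),(-60,0),(-36,54)):
    X=o+f*a/1e3+l*b/1e3; print(a,b,np.round(X,4),proj(w,X).round(1))
crop(w,300,90,460,280,4,"pics/w1c.png")
```

```text
(364, 121) [ 0.5547 -0.0752  0.15  ]
(421, 121) [ 0.5665 -0.1281  0.15  ]
(435, 230) [ 0.4621 -0.1513  0.15  ]
(406, 226) [ 0.4603 -0.1274  0.15  ]
(372, 205) [ 0.4725 -0.0966  0.15  ]
50 54 [ 0.5559 -0.0747  0.15  ] [363.7 119.9]
50 0 [ 0.5677 -0.1274  0.15  ] [420.4 119.9]
-60 0 [ 0.4603 -0.1514  0.15  ] [434.9 232. ]
-36 54 [ 0.472  -0.0935  0.15  ] [368.2 204.8]
```

View pics/w1c.png

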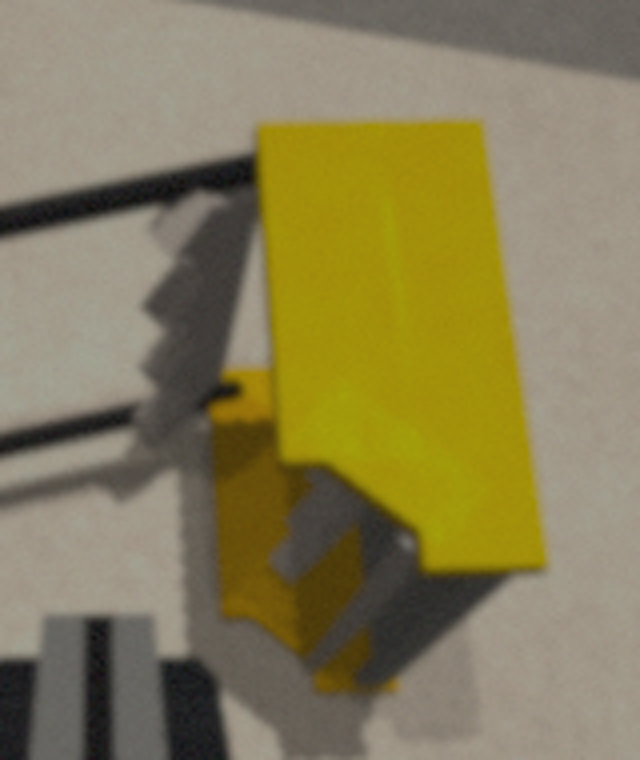

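Both views agree within 2 mm. I'll move to the push start.

>>> {"fn": "drive_tool", "kwargs": {
  "deltas": [
    {"slide": [-0.05, -0.01, 0.55], "delta_rot": [0, 0, 0], "hand": 0},
    {"slide": [-0.05, -0.01, 0.55], "delta_rot": [0, 0, 0], "hand": 0},
    {"slide": [-0.05, -0.01, 0.55], "delta_rot": [0, 0, 0], "hand": 0},
    {"slide": [-0.05, -0.01, 0.55], "delta_rot": [0, 0, 0], "hand": 0},
    {"slide": [-0.04, -0.01, 0.53], "delta_rot": [0, 0, 0], "hand": 0}
  ]
}}

```text
time_s: 2.75
eef_pos: [0.4769, -0.0522, 0.1375]
eef_rot: [-0.037, 0.934, 0.103, 0.34]
wrist_force: [0.8, -0.6, -0.1]
opening: 0.002
```

Run:
```python
from bench import ctrl
from h import *
o=ctrl.get_obs(); print(np.round(o["eef_pos"],4),np.round(o["wrist_force"],2))
c=snap(ctrl,"wrist","2"); crop(c,240,60,480,300,3,"pics/w2c.png")
s=snap(ctrl,"scene","2"); crop(s,170,110,310,250,5,"pics/s2c.png")
cv2.imwrite("pics/two2.png",np.hstack([cv2.resize(cv2.imread("pics/w2c.png"),(400,400)),cv2.resize(cv2.imread("pics/s2c.png"),(400,400))]))
```

```text
[ 0.4769 -0.0522  0.1375] [ 0.76 -0.59 -0.13]
```

View pics/two2.png

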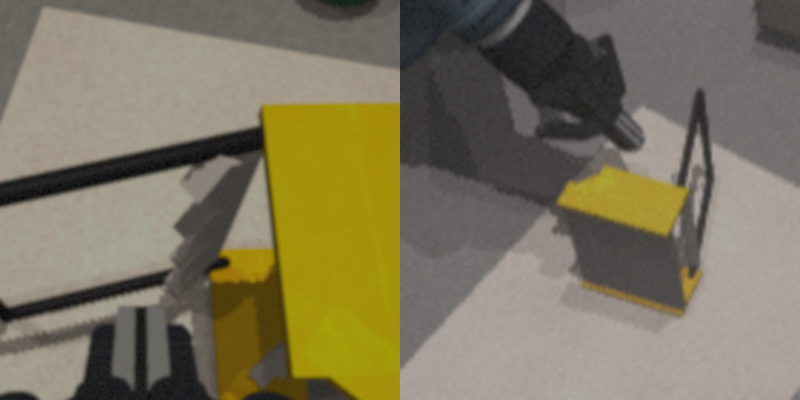

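>>> {"fn": "drive_tool", "kwargs": {
  "deltas": [
    {"slide": [0, 0.1, 0], "delta_rot": [0, 0, 0], "hand": 0},
    {"slide": [0, 0.1, 0], "delta_rot": [0, 0, 0], "hand": 0},
    {"slide": [0, 0.1, 0], "delta_rot": [0, 0, 0], "hand": 0},
    {"slide": [0, 0.1, 0], "delta_rot": [0, 0, 0], "hand": 0},
    {"slide": [0, 0.1, 0], "delta_rot": [0, 0, 0], "hand": 0}
  ]
}}

```text
time_s: 3.48
eef_pos: [0.482, -0.0766, 0.1387]
eef_rot: [-0.037, 0.934, 0.103, 0.341]
wrist_force: [-0.2, -0.3, 0.2]
opening: -0.0
```

>>> {"fn": "drive_tool", "kwargs": {
  "deltas": [
    {"slide": [0, 0.06, 0], "delta_rot": [0, 0, 0], "hand": 0},
    {"slide": [0, 0.06, 0], "delta_rot": [0, 0, 0], "hand": 0},
    {"slide": [0, 0.06, 0], "delta_rot": [0, 0, 0], "hand": 0},
    {"slide": [0, 0.06, 0], "delta_rot": [0, 0, 0], "hand": 0},
    {"slide": [0, 0.06, 0], "delta_rot": [0, 0, 0], "hand": 0}
  ]
}}

```text
time_s: 4.1
eef_pos: [0.4852, -0.0908, 0.1383]
eef_rot: [-0.037, 0.934, 0.103, 0.341]
wrist_force: [-0.1, 0.6, 0.8]
opening: 0.005
```

Run:
```python
from bench import ctrl
from h import *
c=snap(ctrl,"wrist","3"); crop(c,240,60,480,300,3,"pics/w3c.png")
s=snap(ctrl,"scene","3"); crop(s,170,110,310,250,5,"pics/s3c.png")
cv2.imwrite("pics/two3.png",np.hstack([cv2.resize(cv2.imread("pics/w3c.png"),(400,400)),cv2.resize(cv2.imread("pics/s3c.png"),(400,400))]))
```

```text
(no output)
```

View pics/two3.png

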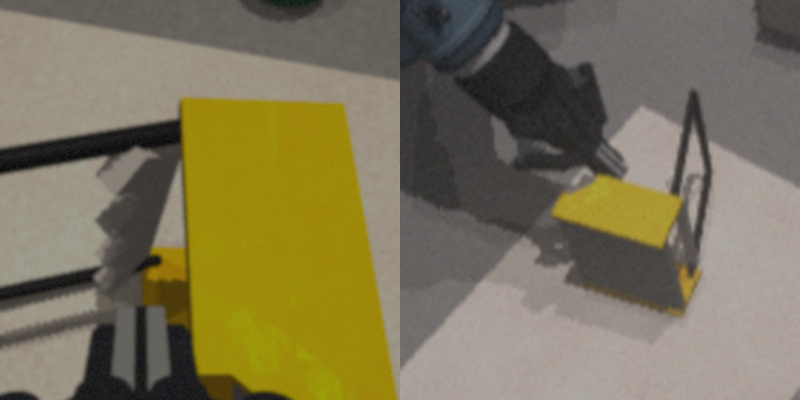

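Contact has been made and the rack has begun to tip. The finger is at the plate edge and the force is light. Continuing slowly.

>>> {"fn": "drive_tool", "kwargs": {
  "deltas": [
    {"slide": [0, 0.08, 0], "delta_rot": [0, 0, 0], "hand": 0},
    {"slide": [0, 0.08, 0], "delta_rot": [0, 0, 0], "hand": 0},
    {"slide": [0, 0.08, 0], "delta_rot": [0, 0, 0], "hand": 0},
    {"slide": [0, 0.08, 0], "delta_rot": [0, 0, 0], "hand": 0},
    {"slide": [0, 0.08, 0], "delta_rot": [0, 0, 0], "hand": 0}
  ]
}}

```text
time_s: 4.82
eef_pos: [0.4895, -0.1105, 0.1383]
eef_rot: [-0.037, 0.934, 0.103, 0.341]
wrist_force: [-0.5, -0.6, -0.4]
opening: 0.0
```

Run:
```python
from bench import ctrl
from h import *
c=snap(ctrl,"wrist","4"); crop(c,240,60,480,300,3,"pics/w3c.png")
s=snap(ctrl,"scene","4"); crop(s,170,110,310,250,5,"pics/s3c.png")
cv2.imwrite("pics/two4.png",np.hstack([cv2.resize(cv2.imread("pics/w3c.png"),(400,400)),cv2.resize(cv2.imread("pics/s3c.png"),(400,400))]))
```

```text
(no output)
```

View pics/two4.png

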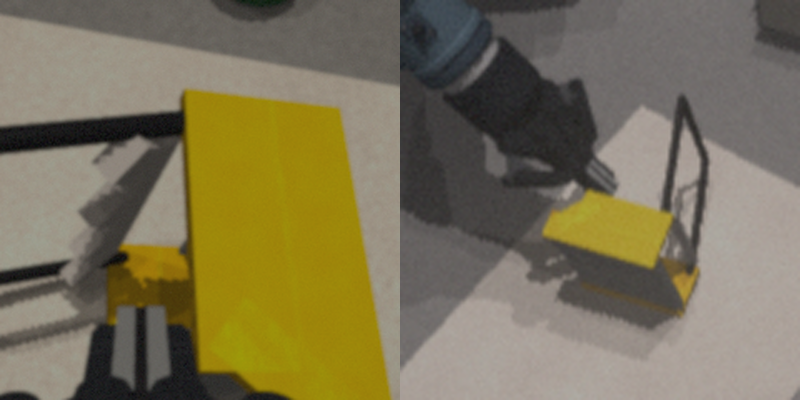

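The rack is tilting about its heel, which still sits at the same pixel, so it isn't sliding. Continuing.

>>> {"fn": "drive_tool", "kwargs": {
  "deltas": [
    {"slide": [0, 0.06, 0], "delta_rot": [0, 0, 0], "hand": 0},
    {"slide": [0, 0.06, 0], "delta_rot": [0, 0, 0], "hand": 0},
    {"slide": [0, 0.06, 0], "delta_rot": [0, 0, 0], "hand": 0},
    {"slide": [0, 0.06, 0], "delta_rot": [0, 0, 0], "hand": 0},
    {"slide": [0, 0.0, 0], "delta_rot": [0, 0, 0], "hand": 0}
  ]
}}

```text
time_s: 5.55
eef_pos: [0.4922, -0.1222, 0.1384]
eef_rot: [-0.037, 0.934, 0.103, 0.341]
wrist_force: [0.5, 0.3, 0.2]
opening: -0.001
```

Run:
```python
from bench import ctrl
from h import *
c=snap(ctrl,"wrist","5"); crop(c,240,60,480,300,3,"pics/w3c.png")
s=snap(ctrl,"scene","5"); crop(s,170,110,310,250,5,"pics/s3c.png")
cv2.imwrite("pics/two5.png",np.hstack([cv2.resize(cv2.imread("pics/w3c.png"),(400,400)),cv2.resize(cv2.imread("pics/s3c.png"),(400,400))]))
```

```text
(no output)
```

View pics/two5.png

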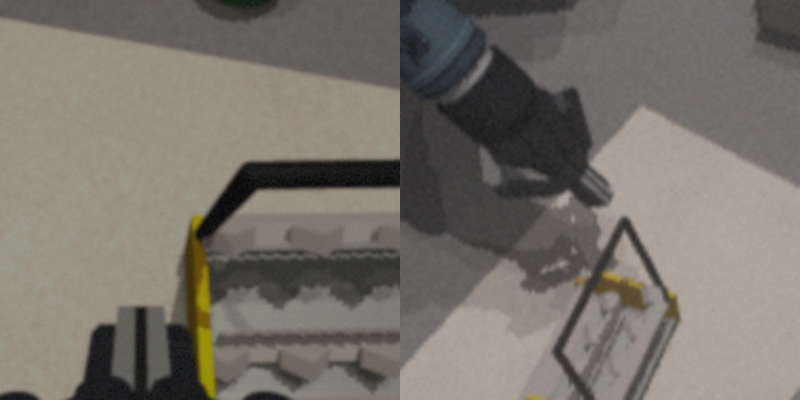

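The rack has fallen onto its feet. I'll retreat back along the tool axis and then up-left, opening the gripper.

>>> {"fn": "drive_tool", "kwargs": {
  "deltas": [
    {"slide": [0, -0.1, -0.5], "delta_rot": [0, 0, 0], "hand": 0},
    {"slide": [0, -0.2, -0.8], "delta_rot": [0, 0, 0], "hand": 0},
    {"slide": [0, -0.3, -0.8], "delta_rot": [0, 0, 0], "hand": 1},
    {"slide": [0.1, -0.6, -0.6], "delta_rot": [0, 0, 0], "hand": 1},
    {"slide": [0.1, -0.6, 0], "delta_rot": [0, 0, 0], "hand": 1}
  ]
}}

```text
time_s: 6.28
eef_pos: [0.3949, -0.0522, 0.25]
eef_rot: [-0.035, 0.934, 0.102, 0.342]
wrist_force: [-0.3, -0.4, 0.1]
opening: 0.639
```

Run:
```python
from bench import ctrl
from h import *
t=snap(ctrl,"top","6");s=snap(ctrl,"scene","6");w=snap(ctrl,"wrist","6")
print(np.round(ctrl.get_obs()["eef_pos"],4))
a=t["frame"][195:275,320:430];c=s["frame"][140:270,190:340]
cv2.imwrite("pics/two6.png",np.hstack([cv2.resize(x[:,:,::-1],(400,400*x.shape[0]//x.shape[1]+0) if 0 else (400,340),interpolation=cv2.INTER_CUBIC) for x in(a,c)]))
```

```text
[ 0.3952 -0.0508  0.2484]
```

View pics/two6.png

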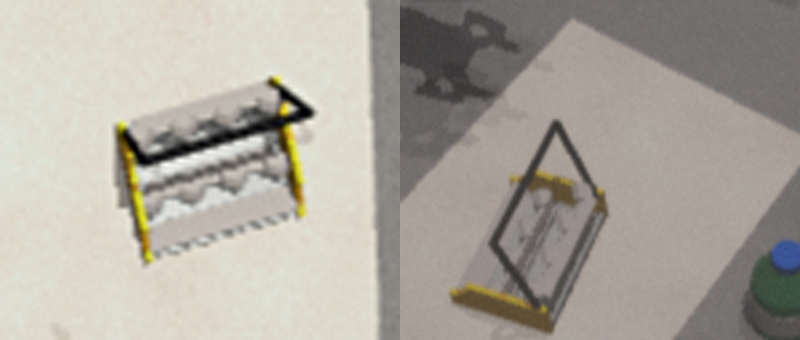

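View pics/wrist6.png

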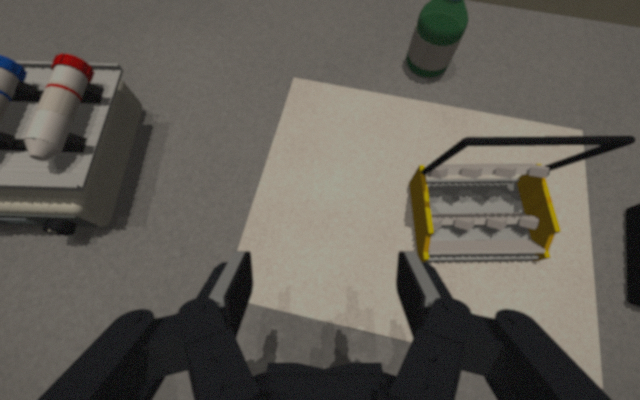

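The rack is on its feet. Its side plates are at about (425,215) and (545,215) in the wrist view, and the bottle and black block are untouched. Now I'll hover over the red tube.

Run:
```python
from bench import ctrl
from h import *
plan(ctrl.get_obs(),np.array([.51,.259,.27]),frame(12.6,0),10)
```

```text
now [ 0.3952 -0.0508  0.2484] dist mm 331.1 turn deg 40.1 per row rot [ 0.0001 -0.0223  0.0001]
  row slide [0.305, -0.554, 0.198]
  row slide [0.317, -0.554, 0.176]
  row slide [0.329, -0.554, 0.153]
  row slide [0.339, -0.554, 0.13]
  row slide [0.347, -0.554, 0.106]
  row slide [0.353, -0.554, 0.082]
  row slide [0.358, -0.554, 0.057]
  row slide [0.361, -0.554, 0.032]
  row slide [0.362, -0.554, 0.007]
  row slide [0.362, -0.554, -0.018]
```

>>> {"fn": "drive_tool", "kwargs": {
  "deltas": [
    {"slide": [0.31, -0.555, 0.2], "delta_rot": [0, -0.0223, 0], "hand": 0.6},
    {"slide": [0.32, -0.555, 0.175], "delta_rot": [0, -0.0223, 0], "hand": 0.6},
    {"slide": [0.33, -0.555, 0.155], "delta_rot": [0, -0.0223, 0], "hand": 0.6},
    {"slide": [0.34, -0.555, 0.13], "delta_rot": [0, -0.0223, 0], "hand": 0.6},
    {"slide": [0.345, -0.555, 0.105], "delta_rot": [0, -0.0223, 0], "hand": 0.6}
  ]
}}

```text
time_s: 7.05
eef_pos: [0.4534, 0.1041, 0.2583]
eef_rot: [-0.019, 0.979, 0.109, 0.172]
wrist_force: [-0.3, -0.5, 0.2]
opening: 0.598
```

>>> {"fn": "drive_tool", "kwargs": {
  "deltas": [
    {"slide": [0.355, -0.555, 0.08], "delta_rot": [0, -0.0223, 0], "hand": 0.6},
    {"slide": [0.36, -0.555, 0.055], "delta_rot": [0, -0.0223, 0], "hand": 0.6},
    {"slide": [0.36, -0.555, 0.03], "delta_rot": [0, -0.0223, 0], "hand": 0.6},
    {"slide": [0.36, -0.555, 0.01], "delta_rot": [0, -0.0223, 0], "hand": 0.6},
    {"slide": [0.36, -0.555, -0.02], "delta_rot": [0, -0.0223, 0], "hand": 0.6}
  ]
}}

```text
time_s: 7.68
eef_pos: [0.5109, 0.2588, 0.2685]
eef_rot: [0.0, 0.994, 0.11, -0.002]
wrist_force: [-0.0, -0.1, 0.4]
opening: 0.601
```

Run:
```python
from bench import ctrl
from h import *
w=snap(ctrl,"wrist","7"); t=snap(ctrl,"top","7"); o=ctrl.get_obs(); print(o["eef_pos"],o["opening"])
crop(t,310,185,450,285,5,"pics/t7c.png")
```

```text
[0.51166691 0.25996258 0.2673176 ] 0.5983948165818515
```

View pics/wrist7.png

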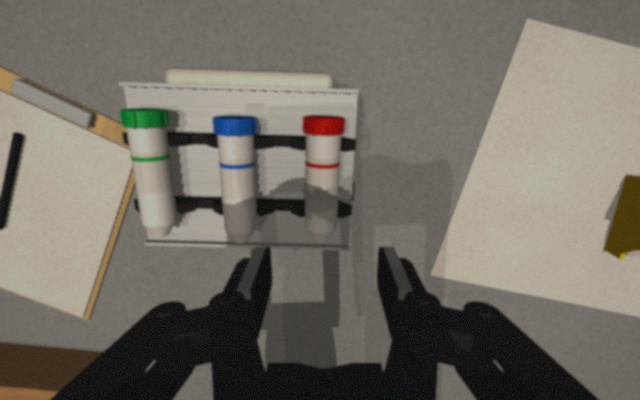

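View pics/t7c.png

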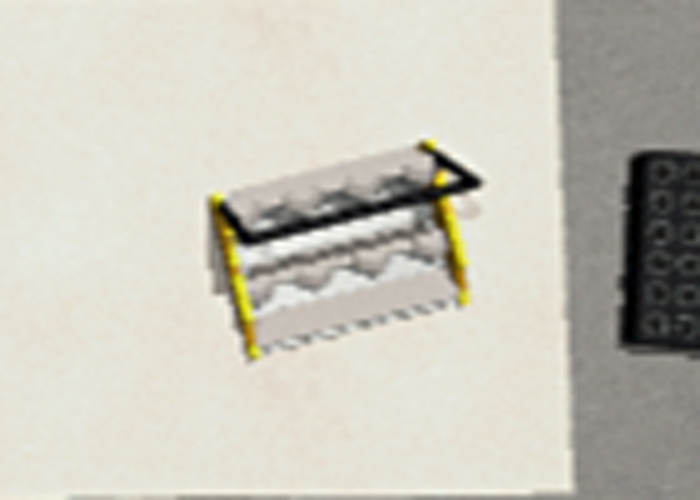

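The wrist view shows the red tube with its cap at (304–344, 116–135), ring at y≈165 and tip near (323,236). The combs are at rows ~140 and ~207. Next I'll compute its axis and the rack's plates.

Run:
```python
from h import *
w=load("wrist7");t=load("top7");t1=load("top0")
# cap mask
m=mask(w,0,6,120,50)|mask(w,172,180,120,50); m[:,:295]=0;m[:,360:]=0;m[:105]=0;m[190:]=0
k,lab,st,ce=cv2.connectedComponentsWithStats(m)
for i in range(1,k):
    if st[i,4]>20: print(st[i],ce[i].round(1),onz(w,ce[i],.127).round(4))
g=cv2.cvtColor(w["frame"],cv2.COLOR_RGB2GRAY).astype(int)
for r in (145,155,172,180,188): print(r,g[r,296:352:2].tolist())
print("col",g[195:250,323].tolist())
crop(w,280,95,370,255,4,"pics/w7c.png")
# rack yellow plates top
for nm,c in(("top",t),):
    m=mask(c,22,35,130,90); m[:,:330]=0;m[:,430:]=0;m[:200]=0;m[280:]=0
    k,lab,st,ce=cv2.connectedComponentsWithStats(m)
    for i in range(1,k):
        if st[i,4]>5: print(nm,st[i],ce[i].round(1))
```

```text
[303 116  42  20 728] [323.3 125.2] [0.5582 0.2697 0.127 ]
[307 163  32   6 116] [322.4 165.7] [0.5233 0.2627 0.127 ]
145 [28, 24, 25, 29, 34, 85, 123, 137, 149, 158, 162, 170, 172, 177, 175, 171, 168, 161, 156, 150, 137, 118, 77, 27, 31, 23, 30, 34]
155 [155, 154, 153, 153, 138, 112, 124, 139, 151, 156, 163, 171, 175, 174, 172, 169, 167, 161, 157, 147, 132, 114, 121, 131, 143, 149, 153, 150]
172 [151, 148, 151, 149, 137, 107, 119, 134, 145, 153, 155, 155, 160, 162, 160, 160, 158, 152, 144, 132, 121, 109, 122, 139, 149, 148, 145, 147]
180 [93, 89, 92, 92, 89, 102, 121, 136, 145, 153, 156, 154, 158, 162, 161, 159, 155, 150, 142, 132, 117, 109, 123, 130, 127, 127, 128, 126]
188 [91, 92, 92, 87, 74, 78, 86, 94, 94, 85, 89, 90, 102, 136, 153, 147, 142, 137, 127, 118, 109, 82, 71, 85, 114, 123, 127, 125]
col [77, 75, 77, 78, 77, 78, 77, 79, 77, 79, 81, 78, 81, 79, 78, 82, 83, 87, 89, 92, 95, 95, 100, 99, 109, 110, 116, 115, 117, 116, 116, 116, 116, 114, 116, 115, 113, 113, 107, 104, 103, 106, 105, 102, 102, 101, 99, 95, 88, 75, 66, 68, 81, 93, 90]
top [352 224   3   3   6] [352.7 224.8]
top [398 224   5  15  36] [400.1 230.9]
top [355 230   6  22  48] [357.2 240.9]
top [402 243   2   3   6] [402.5 244. ]
top [359 254   3   3   6] [360.2 254.7]
```

View pics/w7c.png

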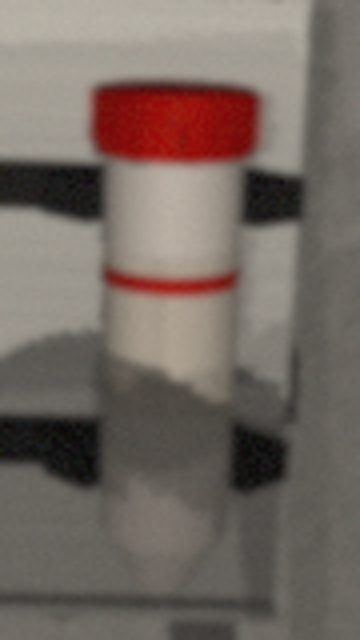

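Run:
```python
from h import *
w=load("wrist7");t=load("top7")
A=onz(w,(323.3,125.5),.127);B=onz(w,(322.2,172),.127);T=onz(w,(320.5,242),.127)
for n,p in(("cap",A),("mid",B),("tip",T)): print(n,p.round(4))
for n,p in(("cap end",onz(w,(323.5,116),.127)),("cap end hi",onz(w,(323.5,116),.140)),("comb1",onz(w,(323,142.5),.127)),("comb2",onz(w,(321.3,207.5),.127))): print(n,p.round(4))
d=A-T; print("yaw",np.degrees(np.arctan2(d[1],d[0])),"cap end to tip",np.linalg.norm(onz(w,(323.5,116),.127)-T))
# wrist camera offset check: project TCP
# rack expected after tip: origin xy = heel + 75*l' ; heel at initial origin xy
th=np.radians(12.6);f=np.array([np.cos(th),np.sin(th),0]);r=np.array([f[1],-f[0],0]);Z=np.array([0,0,1.])
O=np.array([.5189,-.1383,0])+r*.075; print("pred origin",O.round(4))
def rk(x,y,z): return O+f*x/1e3-r*y/1e3+Z*z/1e3
for s in(72,-72):
    for x in(-60,-36,50): print(s,x,proj(t,rk(x,s,54 if x>-50 else 20)).round(1))
print("handle ends",proj(t,rk(14,75,168)).round(1),proj(t,rk(14,-75,168)).round(1))
```

```text
cap [0.558  0.2696 0.127 ]
mid [0.5176 0.2616 0.127 ]
tip [0.4489 0.2479 0.127 ]
cap end [0.5658 0.2712 0.127 ]
cap end hi [0.5669 0.2714 0.14  ]
comb1 [0.5437 0.2667 0.127 ]
comb2 [0.484  0.2549 0.127 ]
yaw 11.232810903059079 cap end to tip 0.11914358453671384
pred origin [ 0.5353 -0.2115  0.    ]
72 -60 [359.6 256.5]
72 -36 [358.7 249.5]
72 50 [352.3 223.6]
-72 -60 [401.8 246.5]
-72 -36 [401.9 239.2]
-72 50 [395.2 213.5]
handle ends [356.7 233.6] [405.7 222. ]
```

>>> {"fn": "drive_tool", "kwargs": {
  "deltas": [
    {"slide": [-0.05, 0.0, 0.6], "delta_rot": [0, 0, 0.006], "hand": 0.6},
    {"slide": [0, 0, 0.6], "delta_rot": [0, 0, 0], "hand": 0.6},
    {"slide": [0, 0, 0.6], "delta_rot": [0, 0, 0], "hand": 0.6},
    {"slide": [0, 0, 0.6], "delta_rot": [0, 0, 0], "hand": 0.6},
    {"slide": [0, 0, 0.0], "delta_rot": [0, 0, 0], "hand": 0.6}
  ]
}}

```text
time_s: 8.4
eef_pos: [0.5055, 0.2559, 0.1468]
eef_rot: [0.001, 0.995, 0.1, -0.003]
wrist_force: [0.2, -0.4, 0.4]
opening: 0.596
```

Run:
```python
from bench import ctrl
from h import *
w=snap(ctrl,"wrist","8"); print(ctrl.get_obs()["eef_pos"])
plan(ctrl.get_obs(),np.array([.509,.26,.109]),frame(11.6,0),1)
w6=load("wrist6"); crop(w6,390,110,650,280,3,"pics/w6c.png")
```

```text
[0.50685905 0.25643143 0.14899195]
now [0.5069 0.2564 0.149 ] dist mm 40.2 turn deg 0.2 per row rot [ 0.0001  0.0009 -0.0006]
  row slide [0.058, -0.062, 0.8]
```

View pics/wrist8.png

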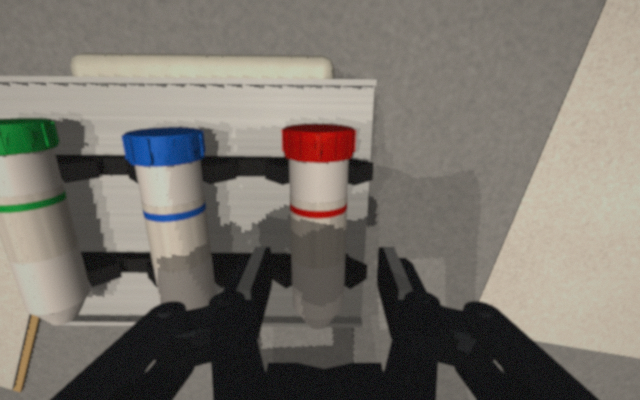

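View pics/w6c.png

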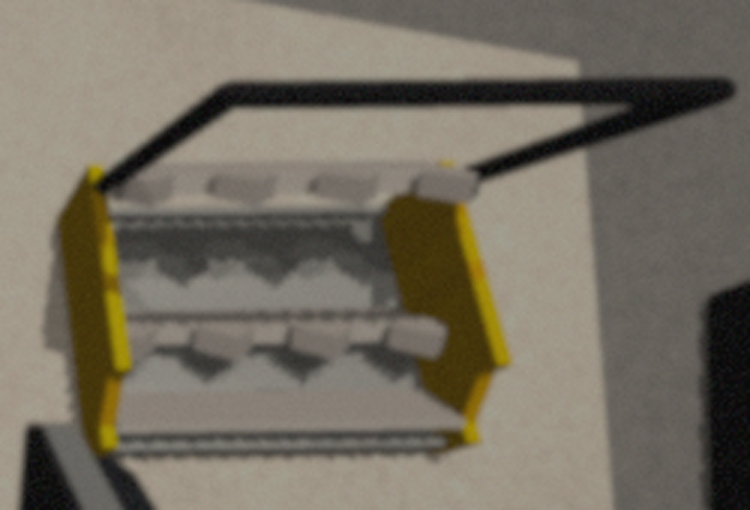

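The tube sits between the open fingers: its axis is at col ≈318 and the finger midpoint at ≈322. I'll descend and grip.

>>> {"fn": "drive_tool", "kwargs": {
  "deltas": [
    {"slide": [0.03, -0.03, 0.4], "delta_rot": [0, 0, 0], "hand": 0.6},
    {"slide": [0.0, 0, 0.36], "delta_rot": [0, 0, 0], "hand": 0.6},
    {"slide": [0, 0, 0], "delta_rot": [0, 0, 0], "hand": 0.6},
    {"slide": [0, 0, 0], "delta_rot": [0, 0, 0], "hand": 0.2},
    {"slide": [0, 0, 0], "delta_rot": [0, 0, 0], "hand": 0.2}
  ]
}}

```text
time_s: 9.07
eef_pos: [0.5095, 0.26, 0.1139]
eef_rot: [-0.001, 0.995, 0.1, 0.001]
wrist_force: [0.4, 4.1, 2.2]
opening: 0.326
```

>>> {"fn": "drive_tool", "kwargs": {
  "deltas": [
    {"slide": [0, 0, 0], "delta_rot": [0, 0, 0], "hand": 0},
    {"slide": [0, 0, 0], "delta_rot": [0, 0, 0], "hand": 0},
    {"slide": [0, 0, 0], "delta_rot": [0, 0, 0], "hand": 0},
    {"slide": [0, 0, 0], "delta_rot": [0, 0, 0], "hand": 0},
    {"slide": [0, 0, 0], "delta_rot": [0, 0, 0], "hand": 0}
  ]
}}

```text
time_s: 9.7
eef_pos: [0.5095, 0.26, 0.1139]
eef_rot: [-0.001, 0.995, 0.1, 0.001]
wrist_force: [-1.7, 5.4, 5.1]
opening: 0.328
```

Run:
```python
from bench import ctrl
from h import *
w=snap(ctrl,"wrist","9"); o=ctrl.get_obs(); print(o["eef_pos"],o["opening"],o["wrist_force"])
# rack from wrist6: points on inner plate tops (rack y, x, z) measured pix = crop/3 + (390,110)
w6=load("wrist6")
pts={"L near kink top (-36,72,54)":(122/3+390,370/3+110),"L far top (50,72,54)":(96/3+390,170/3+110),"R near kink (-36,-72,54)":(503/3+390,365/3+110),
 "handle L end (14,75,168)":(226/3+390,90/3+110),"handle R end (14,-75,168)":(730/3+390,88/3+110)}
th=np.radians(12.6);f=np.array([np.cos(th),np.sin(th),0]);r=np.array([f[1],-f[0],0]);Z=np.array([0,0,1.]);O=np.array([.5189,-.1383,0])+r*.075
for n,p in pts.items():
    x,y,z=eval(n[n.index("("):]); X=onz(w6,p,z/1e3); D=X-(O+f*x/1e3-r*y/1e3+Z*z/1e3)
    print(n,X.round(4),"diff mm along f,l",round(D@f*1e3,1),round(-D@r*1e3,1))
```

```text
[0.50947167 0.26003199 0.11386768] 0.32882170137552474 [-1.93292562  5.26627312  4.60010708]
L near kink top (-36,72,54) [ 0.4851 -0.1539  0.054 ] diff mm along f,l -0.3 -4.8
L far top (50,72,54) [ 0.5666 -0.1349  0.054 ] diff mm along f,l -2.7 -4.1
R near kink (-36,-72,54) [ 0.5189 -0.2938  0.054 ] diff mm along f,l 2.1 -4.8
handle L end (14,75,168) [ 0.5362 -0.1433  0.168 ] diff mm along f,l 1.8 -8.6
handle R end (14,-75,168) [ 0.5693 -0.2848  0.168 ] diff mm along f,l 3.2 -3.9
```

View pics/wrist9.png

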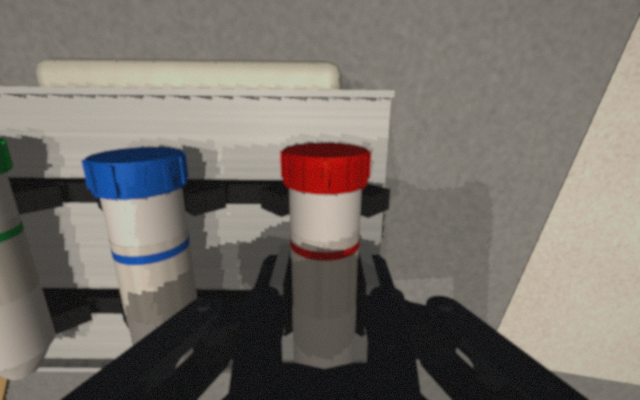

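The grip is good (opening ≈28 mm on the 30 mm tube). The TCP is at z 0.114, so the tube axis lies 13 mm behind the TCP; I'll account for that. Lifting now.

>>> {"fn": "drive_tool", "kwargs": {
  "deltas": [
    {"slide": [0, 0, -0.2], "delta_rot": [0, 0, 0], "hand": 0},
    {"slide": [0, 0, -0.4], "delta_rot": [0, 0, 0], "hand": 0},
    {"slide": [0, 0, -0.6], "delta_rot": [0, 0, 0], "hand": 0},
    {"slide": [0, 0, -0.8], "delta_rot": [0, 0, 0], "hand": 0},
    {"slide": [0, 0, -0.6], "delta_rot": [0, 0, 0], "hand": 0}
  ]
}}

```text
time_s: 10.38
eef_pos: [0.5093, 0.2585, 0.2448]
eef_rot: [0.0, 0.995, 0.1, 0.001]
wrist_force: [0.3, 0.6, -0.2]
opening: 0.331
```

Run:
```python
from bench import ctrl
from h import *
w=snap(ctrl,"wrist","10"); o=ctrl.get_obs(); print(o["eef_pos"],o["opening"],o["wrist_force"])
plan(o,np.array([.42,-.225,.23]),frame(12.6,40),15)
```

```text
[0.51115508 0.25904958 0.24922671] 0.3317043628794514 [1.83941346 0.87117739 3.61205864]
now [0.5112 0.259  0.2492] dist mm 492.9 turn deg 39.5 per row rot [ 0.0002  0.0146 -0.0004]
  row slide [-0.248, 0.608, 0.024]
  row slide [-0.25, 0.608, 0.012]
  row slide [-0.251, 0.608, 0.0]
  row slide [-0.251, 0.607, -0.011]
  row slide [-0.251, 0.607, -0.023]
  row slide [-0.25, 0.607, -0.035]
  row slide [-0.249, 0.606, -0.047]
  row slide [-0.248, 0.606, -0.059]
  row slide [-0.245, 0.606, -0.07]
  row slide [-0.243, 0.605, -0.082]
  row slide [-0.239, 0.605, -0.093]
  row slide [-0.235, 0.605, -0.104]
  row slide [-0.231, 0.604, -0.115]
  row slide [-0.226, 0.604, -0.126]
  row slide [-0.221, 0.604, -0.137]
```

View pics/wrist10.png

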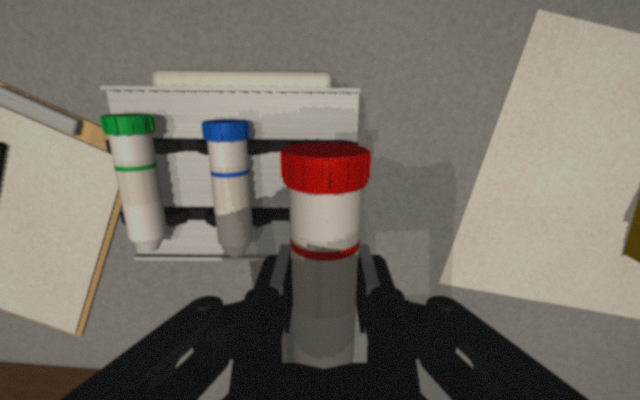

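The tube is held firmly, with its cap at (325,165) as before the lift, and the blue and green tubes are in place. Transporting.

>>> {"fn": "drive_tool", "kwargs": {
  "deltas": [
    {"slide": [-0.25, 0.61, 0.02], "delta_rot": [0, 0.0146, 0], "hand": 0},
    {"slide": [-0.25, 0.61, 0.01], "delta_rot": [0, 0.0146, 0], "hand": 0},
    {"slide": [-0.25, 0.61, 0], "delta_rot": [0, 0.0146, 0], "hand": 0},
    {"slide": [-0.25, 0.61, -0.01], "delta_rot": [0, 0.0146, 0], "hand": 0},
    {"slide": [-0.25, 0.61, -0.02], "delta_rot": [0, 0.0146, 0], "hand": 0}
  ]
}}

```text
time_s: 11.05
eef_pos: [0.4776, 0.0957, 0.2367]
eef_rot: [-0.011, 0.988, 0.1, 0.115]
wrist_force: [0.1, -0.4, -0.8]
opening: 0.332
```

>>> {"fn": "drive_tool", "kwargs": {
  "deltas": [
    {"slide": [-0.25, 0.61, -0.035], "delta_rot": [0, 0.0146, 0], "hand": 0},
    {"slide": [-0.25, 0.605, -0.05], "delta_rot": [0, 0.0146, 0], "hand": 0},
    {"slide": [-0.25, 0.605, -0.06], "delta_rot": [0, 0.0146, 0], "hand": 0},
    {"slide": [-0.245, 0.605, -0.07], "delta_rot": [0, 0.0146, 0], "hand": 0},
    {"slide": [-0.245, 0.605, -0.08], "delta_rot": [0, 0.0146, 0], "hand": 0}
  ]
}}

```text
time_s: 11.68
eef_pos: [0.4454, -0.0652, 0.2311]
eef_rot: [-0.022, 0.969, 0.098, 0.227]
wrist_force: [0.2, -0.3, -1.1]
opening: 0.331
```

>>> {"fn": "drive_tool", "kwargs": {
  "deltas": [
    {"slide": [-0.24, 0.605, -0.09], "delta_rot": [0, 0.0146, 0], "hand": 0},
    {"slide": [-0.235, 0.605, -0.105], "delta_rot": [0, 0.0146, 0], "hand": 0},
    {"slide": [-0.23, 0.605, -0.115], "delta_rot": [0, 0.0146, 0], "hand": 0},
    {"slide": [-0.225, 0.605, -0.125], "delta_rot": [0, 0.0146, 0], "hand": 0},
    {"slide": [-0.22, 0.6, -0.14], "delta_rot": [0, 0.0146, 0], "hand": 0}
  ]
}}

```text
time_s: 12.3
eef_pos: [0.4124, -0.2261, 0.2255]
eef_rot: [-0.033, 0.936, 0.094, 0.336]
wrist_force: [0.9, 0.6, -0.5]
opening: 0.326
```

>>> {"fn": "drive_tool", "kwargs": {
  "deltas": [
    {"slide": [0, 0, 0], "delta_rot": [0, 0, 0], "hand": 0},
    {"slide": [0, 0, 0], "delta_rot": [0, 0, 0], "hand": 0},
    {"slide": [0, 0, 0], "delta_rot": [0, 0, 0], "hand": 0},
    {"slide": [0, 0, 0], "delta_rot": [0, 0, 0], "hand": 0},
    {"slide": [0, 0, 0], "delta_rot": [0, 0, 0], "hand": 0}
  ]
}}

```text
time_s: 12.92
eef_pos: [0.4135, -0.2242, 0.2257]
eef_rot: [-0.034, 0.936, 0.095, 0.336]
wrist_force: [0.0, -0.8, 0.5]
opening: 0.334
```

Run:
```python
from bench import ctrl
from h import *
w=snap(ctrl,"wrist","11");s=snap(ctrl,"scene","11");t=snap(ctrl,"top","11")
o=ctrl.get_obs(); print(o["eef_pos"],o["eef_rot"],o["opening"],o["wrist_force"])
crop(s,200,150,330,270,5,"pics/s11c.png")
```

```text
[ 0.41341655 -0.22452234  0.22565318] [-0.03378602  0.93652695  0.09471506  0.33586432] 0.33181472483996327 [ 0.05171224 -0.10247892 -0.50774726]
```

View pics/wrist11.png

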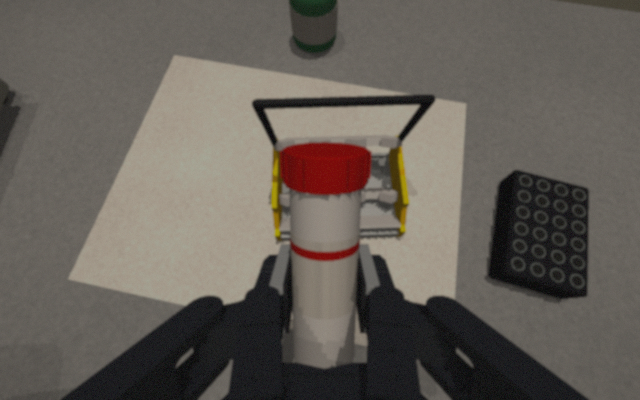

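View pics/s11c.png

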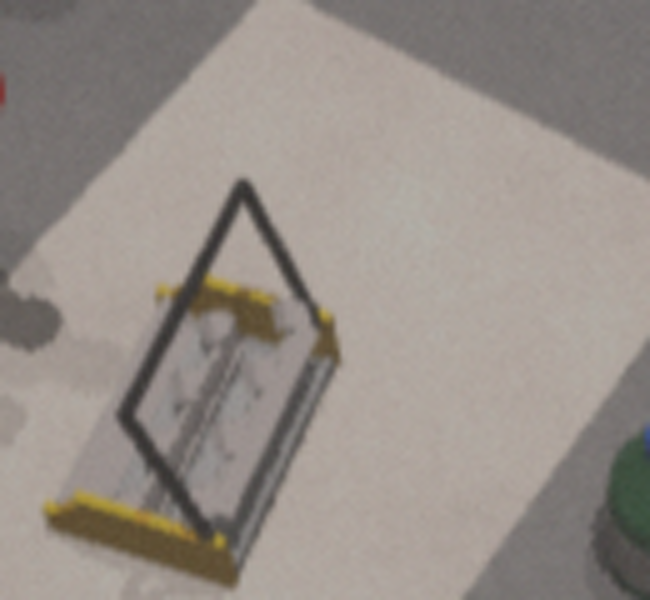

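View pics/top11.png

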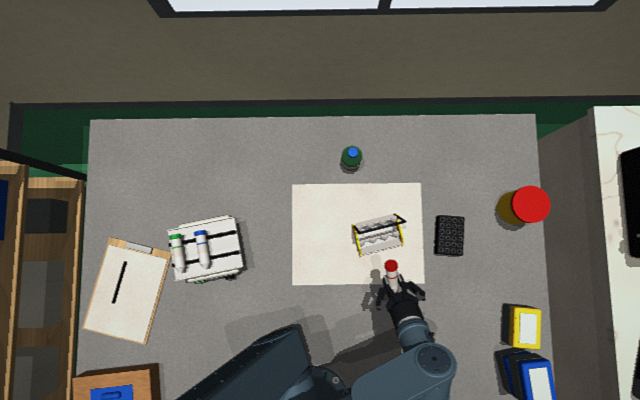

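Run:
```python
from h import *
w=load("wrist11");t=load("top11")
crop(w,240,80,450,260,3.5,"pics/w11c.png"); crop(t,340,195,420,265,8,"pics/t11c.png")
```

```text
(no output)
```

View pics/w11c.png

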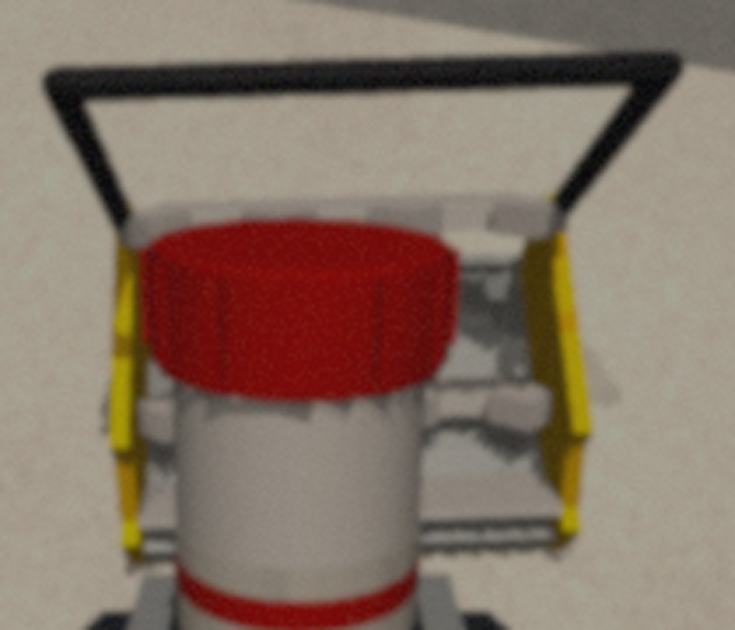

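View pics/t11c.png

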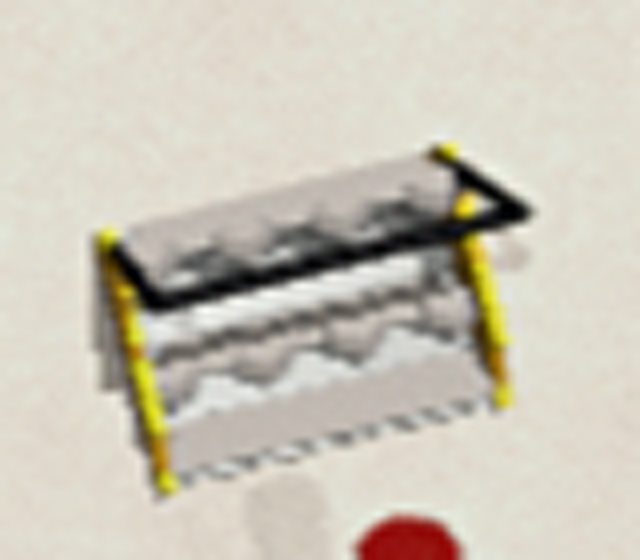

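Run:
```python
from h import *
w=load("wrist11");t=load("top11");s=load("scene11")
W=lambda a,b:(a/3.5+240,b/3.5+80); T=lambda a,b:(a/8+340,b/8+195); S=lambda a,b:(a/5+200,b/5+150)
th=np.radians(12.6);f=np.array([np.cos(th),np.sin(th),0]);r=np.array([f[1],-f[0],0]);Z=np.array([0,0,1.]);O=np.array([.5189,-.1383,0])+r*.075
def rk(x,y,z): return O+f*x/1e3-r*y/1e3+Z*z/1e3
def rep(n,X,q):
    D=X-rk(*q); print(n,X.round(4),"d f,l,z",(np.array([D@f,-D@r,D[2]])*1e3).round(1))
for n,c,a,b in(("w",w,W(62,84),W(668,66)),("t",t,T(155,298),T(520,212)),("s",s,S(243,186),S(125,413))):
    L=onz(c,a,.168);R=onz(c,b,.168); rep(n+" hL",L,(14,71,168));rep(n+" hR",R,(14,-71,168)); d=L-R; print("   len",np.linalg.norm(d),"yaw",np.degrees(np.arctan2(-d[0],d[1])))
rep("w kL",onz(w,W(121,447),.054),(-36,72,54));rep("w kR",onz(w,W(577,434),.054),(-36,-72,54))
rep("t fL",onz(t,T(107,235),.054),(49,72,54));rep("t fR",onz(t,T(443,151),.054),(49,-72,54))
rep("tri ws L",tri(w,W(62,84),s,S(243,186)),(14,71,168));rep("tri ws R",tri(w,W(668,66),s,S(125,413)),(14,-71,168))
rep("tri wt L",tri(w,W(62,84),t,T(155,298)),(14,71,168));rep("tri wt R",tri(w,W(668,66),t,T(520,212)),(14,-71,168))
# held tube: cap end centre in wrist, at known tool position -> check vs model
from scipy.spatial.transform import Rotation
p=np.array([0.41341655,-0.22452234,0.22565318]);R=q2R([-0.03378602,0.93652695,0.09471506,0.33586432])
for dx in(-4,-2,0,2): 
    print(dx,"cap face centre",proj(w,p+R@np.array([.058+dx/1e3,0,-.013])).round(1),"near rim of face(top)",proj(w,p+R@np.array([.058+dx/1e3,0,-.0305])).round(1),proj(w,p+R@np.array([.058+dx/1e3,0,.0045])).round(1),"cap inner top",proj(w,p+R@np.array([.044+dx/1e3,0,-.0305])).round(1))
print("tool yaw",np.degrees(np.arctan2(R[1,2],R[0,2])),"tilt",np.degrees(np.arccos(-R[2,2])), "y level",R[2,1])
```

```text
w hL [ 0.5349 -0.1449  0.168 ] d f,l,z [ 0.2 -5.9  0. ]
w hR [ 0.5682 -0.2816  0.168 ] d f,l,z [ 2.8 -4.6  0. ]
   len 0.14070282338618384 yaw 13.676202082649171
t hL [ 0.5364 -0.1433  0.168 ] d f,l,z [ 2.  -4.7 -0. ]
t hR [ 0.5667 -0.2797  0.168 ] d f,l,z [ 1.8 -2.5 -0. ]
   len 0.13975045092337346 yaw 12.539137841564864
s hL [ 0.5357 -0.1442  0.168 ] d f,l,z [ 1.1 -5.5 -0. ]
s hR [ 0.5678 -0.2797  0.168 ] d f,l,z [ 2.9 -2.6  0. ]
   len 0.1392021443439063 yaw 13.324937406160952
w kL [ 0.486  -0.1552  0.054 ] d f,l,z [ 0.2 -6.3 -0. ]
w kR [ 0.5186 -0.2926  0.054 ] d f,l,z [ 2.1 -3.5 -0. ]
t fL [ 0.5657 -0.1336  0.054 ] d f,l,z [-2.3 -2.6  0. ]
t fR [ 0.5984 -0.2712  0.054 ] d f,l,z [-0.4 -0.1  0. ]
tri ws L [ 0.5355 -0.1443  0.1674] d f,l,z [ 0.9 -5.5 -0.6]
tri ws R [ 0.5679 -0.2807  0.1688] d f,l,z [ 2.8 -3.7  0.8]
tri wt L [ 0.5366 -0.1437  0.1653] d f,l,z [ 2.1 -5.1 -2.7]
tri wt R [ 0.5666 -0.2803  0.1698] d f,l,z [ 1.5 -3.   1.8]
-4 cap face centre [323.9 157.9] near rim of face(top) [323.8 168.3] [323.9 149.8] cap inner top [323.8 205.4]
-2 cap face centre [323.9 153. ] near rim of face(top) [323.8 162.8] [323.9 145.4] cap inner top [323.8 200.3]
0 cap face centre [323.9 148.1] near rim of face(top) [323.8 157.2] [323.9 141. ] cap inner top [323.8 195.1]
2 cap face centre [323.9 143.1] near rim of face(top) [323.8 151.5] [323.9 136.6] cap inner top [323.8 189.8]
tool yaw 11.519238964044954 tilt 39.456495912987315 y level 0.00033978191237236943
```

Summary of the measurements:

| Item | Result |
|---|---|
| Rack shift from the prediction (three views) | about +1.5 mm ahead and 4 mm right |
| Rack yaw | ≈13° |
| Handle length check | 140 mm between bar centres, as expected |
| Tube origin in the hand | within 1 mm of the TCP along the axis, 13 mm behind it |

Next I'll plan the approach along the slope normal.

```bash
cat >> h.py <<'E'
G=np.array([.5377,-.2152,.058]); RT=frame(13.2,40)
def tcp_for(u,n,lat=0): # mm along slope, out of slope, to the right
    return G+RT@np.array([u+.5,lat,13-n])/1e3
def where(o):
    v=RT.T@(np.array(o["eef_pos"])-G)*1e3; R=q2R(o["eef_rot"]); e=np.degrees(Ro.from_matrix(RT.T@R).as_rotvec())
    print("u %.1f lat %.1f n %.1f"%(v[0]-.5,v[1],13-v[2]),"rot err",e.round(2),"F(tool)",(R.T@np.array(o["wrist_force"])).round(1),"open",round(o["opening"],3))
E
python3 - <<'E'
from bench import ctrl
from h import *
o=ctrl.get_obs(); where(o); plan(o,tcp_for(5,70),RT,5)
E
```

```text
u 12.9 lat -19.3 n 220.6 rot err [-1.07 -0.54  1.26] F(tool) [-0.3  0.1  0.4] open 0.332
now [ 0.4134 -0.2245  0.2257] dist mm 152.0 turn deg 1.7 per row rot [ 0.0012  0.0006 -0.0014]
  row slide [-0.024, 0.067, 0.604]
  row slide [-0.026, 0.069, 0.604]
  row slide [-0.027, 0.071, 0.603]
  row slide [-0.029, 0.073, 0.603]
  row slide [-0.03, 0.075, 0.603]
```

>>> {"fn": "drive_tool", "kwargs": {
  "deltas": [
    {"slide": [-0.03, 0.07, 0.6], "delta_rot": [0.0012, 0.0006, -0.0014], "hand": 0},
    {"slide": [-0.03, 0.07, 0.6], "delta_rot": [0.0012, 0.0006, -0.0014], "hand": 0},
    {"slide": [-0.03, 0.07, 0.6], "delta_rot": [0.0012, 0.0006, -0.0014], "hand": 0},
    {"slide": [-0.03, 0.07, 0.6], "delta_rot": [0.0012, 0.0006, -0.0014], "hand": 0},
    {"slide": [-0.03, 0.075, 0.6], "delta_rot": [0.0012, 0.0006, -0.0014], "hand": 0}
  ]
}}

```text
time_s: 13.7
eef_pos: [0.5057, -0.2232, 0.1045]
eef_rot: [-0.039, 0.934, 0.108, 0.34]
wrist_force: [0.4, -0.3, 0.4]
opening: 0.331
```

>>> {"fn": "drive_tool", "kwargs": {
  "deltas": [
    {"slide": [0, 0, 0], "delta_rot": [0, 0, 0], "hand": 0},
    {"slide": [0, 0, 0], "delta_rot": [0, 0, 0], "hand": 0},
    {"slide": [0, 0, 0], "delta_rot": [0, 0, 0], "hand": 0},
    {"slide": [0, 0, 0], "delta_rot": [0, 0, 0], "hand": 0},
    {"slide": [0, 0, 0], "delta_rot": [0, 0, 0], "hand": 0}
  ]
}}

```text
time_s: 14.32
eef_pos: [0.505, -0.2235, 0.1059]
eef_rot: [-0.039, 0.933, 0.108, 0.34]
wrist_force: [0.2, -0.5, -1.1]
opening: 0.327
```

Run:
```python
from bench import ctrl
from h import *
o=ctrl.get_obs(); where(o)
w=snap(ctrl,"wrist","12");s=snap(ctrl,"scene","12"); t=snap(ctrl,"top","12")
a=s["frame"][150:270,180:310];b=t["frame"][195:275,340:420]
cv2.imwrite("pics/st12.png",np.hstack([cv2.resize(x[:,:,::-1],(400,370),interpolation=cv2.INTER_CUBIC) for x in(a,b)]))
```

```text
u 4.4 lat 0.6 n 71.4 rot err [-0.07  0.02  0.01] F(tool) [-0.6  0.6  0.9] open 0.327
```

View pics/wrist12.png

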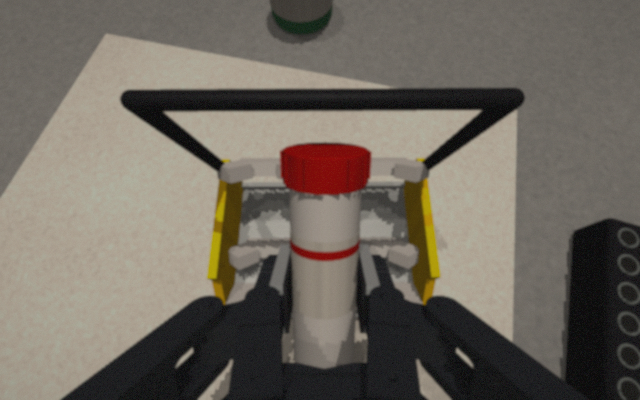

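View pics/st12.png

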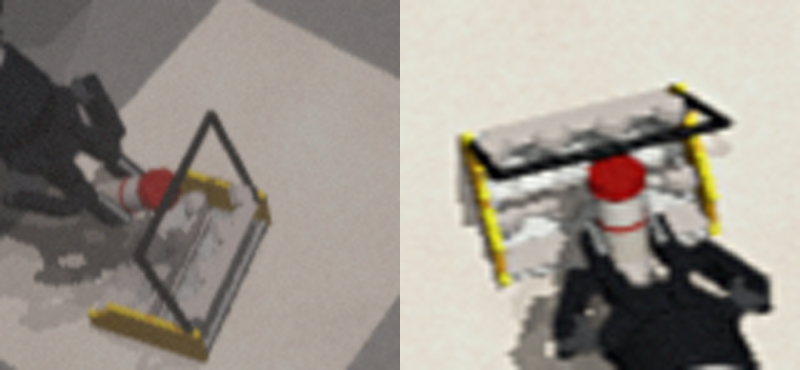

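The tube is centred between the plates in the wrist view (plates at 215 and 433, tube at 326) and the handle is level ahead of the cap. I'll lower along the normal with a 1 mm left correction.

>>> {"fn": "drive_tool", "kwargs": {
  "deltas": [
    {"slide": [0, -0.01, 0.3], "delta_rot": [0, 0, 0], "hand": 0},
    {"slide": [0, -0.01, 0.3], "delta_rot": [0, 0, 0], "hand": 0},
    {"slide": [0, 0, 0.3], "delta_rot": [0, 0, 0], "hand": 0},
    {"slide": [0, 0, 0.2], "delta_rot": [0, 0, 0], "hand": 0},
    {"slide": [0, 0, 0.0], "delta_rot": [0, 0, 0], "hand": 0}
  ]
}}

```text
time_s: 15.1
eef_pos: [0.5391, -0.2135, 0.0626]
eef_rot: [-0.04, 0.934, 0.108, 0.339]
wrist_force: [0.0, 0.3, -1.2]
opening: 0.329
```

Run:
```python
from bench import ctrl
from h import *
o=ctrl.get_obs(); where(o)
w=snap(ctrl,"wrist","13");s=snap(ctrl,"scene","13"); t=snap(ctrl,"top","13")
a=s["frame"][170:260,200:290];b=t["frame"][200:270,345:415]
cv2.imwrite("pics/st13.png",np.hstack([cv2.resize(x[:,:,::-1],(400,400),interpolation=cv2.INTER_CUBIC) for x in(a,b)]))
```

```text
u 3.8 lat -1.3 n 15.4 rot err [ 0.07 -0.03  0.05] F(tool) [-0.7 -0.2  1. ] open 0.329
```

View pics/wrist13.png

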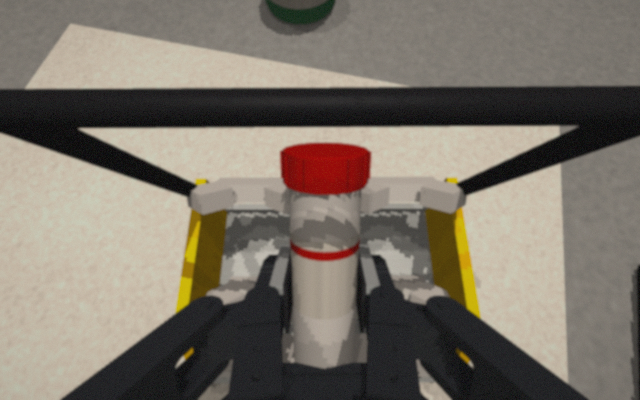

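View pics/st13.png

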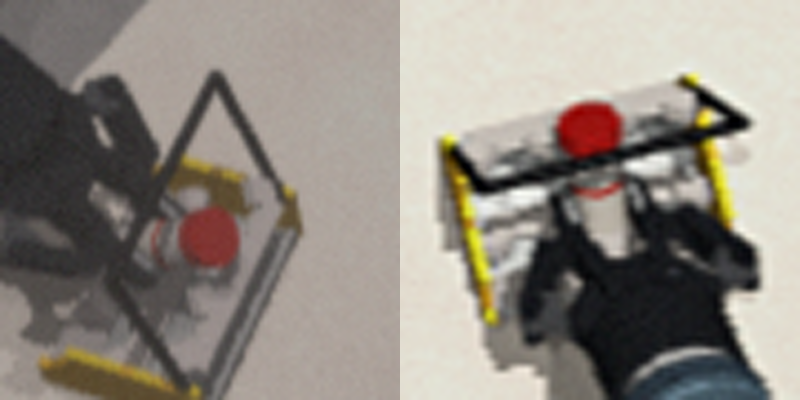

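The tube is centred (bar ends at 190 and 466, tube at 326) and about 15 mm above the groove. Lowering gently.

>>> {"fn": "drive_tool", "kwargs": {
  "deltas": [
    {"slide": [0, 0, 0.06], "delta_rot": [0, 0, 0], "hand": 0},
    {"slide": [0, 0, 0.06], "delta_rot": [0, 0, 0], "hand": 0},
    {"slide": [0, 0, 0.06], "delta_rot": [0, 0, 0], "hand": 0},
    {"slide": [0, 0, 0.04], "delta_rot": [0, 0, 0], "hand": 0},
    {"slide": [0, 0, 0.0], "delta_rot": [0, 0, 0], "hand": 0}
  ]
}}

```text
time_s: 15.88
eef_pos: [0.5461, -0.2123, 0.0545]
eef_rot: [-0.04, 0.934, 0.108, 0.34]
wrist_force: [-0.6, -0.0, -0.8]
opening: 0.328
```

Run:
```python
from bench import ctrl
from h import *
where(ctrl.get_obs())
```

```text
u 4.0 lat -1.0 n 4.7 rot err [ 0.02 -0.01  0.04] F(tool) [-0.9 -0.1  0.2] open 0.328
```

>>> {"fn": "drive_tool", "kwargs": {
  "deltas": [
    {"slide": [0, 0, 0.02], "delta_rot": [0, 0, 0], "hand": 0},
    {"slide": [0, 0, 0.02], "delta_rot": [0, 0, 0], "hand": 0},
    {"slide": [0, 0, 0.02], "delta_rot": [0, 0, 0], "hand": 0},
    {"slide": [0, 0, 0.0], "delta_rot": [0, 0, 0], "hand": 0},
    {"slide": [0, 0, 0.0], "delta_rot": [0, 0, 0], "hand": 0}
  ]
}}

```text
time_s: 16.5
eef_pos: [0.5479, -0.212, 0.0525]
eef_rot: [-0.039, 0.934, 0.108, 0.34]
wrist_force: [0.1, 0.2, -0.4]
opening: 0.33
```

Run:
```python
from bench import ctrl
from h import *
where(ctrl.get_obs())
```

```text
u 4.1 lat -0.8 n 1.9 rot err [-0.   -0.    0.04] F(tool) [-0.1 -0.2  0.5] open 0.33
```

>>> {"fn": "drive_tool", "kwargs": {
  "deltas": [
    {"slide": [0, 0, 0.02], "delta_rot": [0, 0, 0], "hand": 0},
    {"slide": [0, 0, 0.0], "delta_rot": [0, 0, 0], "hand": 0},
    {"slide": [0, 0, 0.02], "delta_rot": [0, 0, 0], "hand": 0},
    {"slide": [0, 0, 0.0], "delta_rot": [0, 0, 0], "hand": 0},
    {"slide": [0, 0, 0.0], "delta_rot": [0, 0, 0], "hand": 0}
  ]
}}

```text
time_s: 17.12
eef_pos: [0.5493, -0.2121, 0.051]
eef_rot: [-0.039, 0.934, 0.108, 0.34]
wrist_force: [-1.2, -1.1, 0.6]
opening: 0.332
```

Run:
```python
from bench import ctrl
from h import *
where(ctrl.get_obs())
w=snap(ctrl,"wrist","14");s=snap(ctrl,"scene","14"); t=snap(ctrl,"top","14")
a=s["frame"][170:260,200:290];b=t["frame"][200:270,345:415]
cv2.imwrite("pics/st14.png",np.hstack([cv2.resize(x[:,:,::-1],(400,400),interpolation=cv2.INTER_CUBIC) for x in(a,b)]))
```

```text
u 4.2 lat -0.4 n -0.0 rot err [-0.04 -0.    0.03] F(tool) [-0.7  0.8 -1.3] open 0.332
```

View pics/wrist14.png

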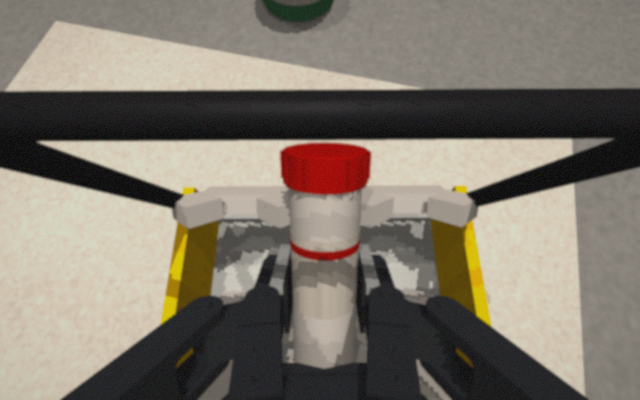

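View pics/st14.png

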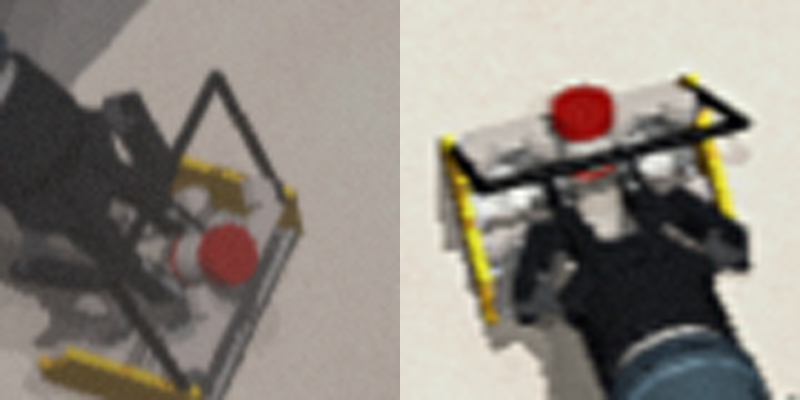

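Light contact shows (tool-z force ≈ −1.3 N). I'll move down the slope toward the toe stop in small steps.

>>> {"fn": "drive_tool", "kwargs": {
  "deltas": [
    {"slide": [-0.02, 0, 0.0], "delta_rot": [0, 0, 0], "hand": 0},
    {"slide": [-0.02, 0, 0.0], "delta_rot": [0, 0, 0], "hand": 0},
    {"slide": [0, 0, 0.01], "delta_rot": [0, 0, 0], "hand": 0},
    {"slide": [0, 0, 0.0], "delta_rot": [0, 0, 0], "hand": 0},
    {"slide": [0, 0, 0.0], "delta_rot": [0, 0, 0], "hand": 0}
  ]
}}

```text
time_s: 17.9
eef_pos: [0.5481, -0.2124, 0.0495]
eef_rot: [-0.039, 0.933, 0.108, 0.34]
wrist_force: [-3.1, -3.4, 4.8]
opening: 0.329
```

Run:
```python
from bench import ctrl
from h import *
where(ctrl.get_obs()); snap(ctrl,"scene","15"); where(ctrl.get_obs()); snap(ctrl,"top","15"); where(ctrl.get_obs())
```

```text
u 2.3 lat -0.3 n -0.4 rot err [-0.05  0.01  0.03] F(tool) [ 0.2  2.6 -6.1] open 0.329
u 2.3 lat -0.3 n -0.4 rot err [-0.05  0.01  0.02] F(tool) [ 0.   3.1 -6.4] open 0.329
u 2.3 lat -0.3 n -0.4 rot err [-0.05  0.01  0.02] F(tool) [ 0.1  1.8 -7.4] open 0.332
```

It's seated, with about 6 N along the normal and the notch pushing slightly right. I'll relax that, ease down 1 mm more, then check.

>>> {"fn": "drive_tool", "kwargs": {
  "deltas": [
    {"slide": [0, 0.01, -0.008], "delta_rot": [0, 0, 0], "hand": 0},
    {"slide": [-0.01, 0, 0], "delta_rot": [0, 0, 0], "hand": 0},
    {"slide": [-0.01, 0, 0], "delta_rot": [0, 0, 0], "hand": 0},
    {"slide": [0, 0, 0], "delta_rot": [0, 0, 0], "hand": 0},
    {"slide": [0, 0, 0], "delta_rot": [0, 0, 0], "hand": 0}
  ]
}}

```text
time_s: 18.62
eef_pos: [0.5471, -0.2127, 0.0489]
eef_rot: [-0.039, 0.934, 0.108, 0.34]
wrist_force: [1.3, -3.1, 2.5]
opening: 0.331
```

Run:
```python
from bench import ctrl
from h import *
where(ctrl.get_obs()); snap(ctrl,"scene","16"); where(ctrl.get_obs()); t=snap(ctrl,"top","16"); where(ctrl.get_obs())
t0=load("top11")
a=t0["frame"][200:270,345:415];b=t["frame"][200:270,345:415]
cv2.imwrite("pics/tt16.png",np.hstack([cv2.resize(x[:,:,::-1],(400,400),interpolation=cv2.INTER_CUBIC) for x in(a,b)]))
```

```text
u 1.1 lat -0.3 n -0.3 rot err [-0.   -0.01  0.04] F(tool) [ 2.   3.3 -1.5] open 0.331
u 1.1 lat -0.3 n -0.3 rot err [-0.   -0.01  0.04] F(tool) [ 0.8  3.3 -1. ] open 0.327
u 1.1 lat -0.3 n -0.3 rot err [-0.   -0.01  0.04] F(tool) [ 0.2  2.3 -0.8] open 0.327
```

View pics/tt16.png

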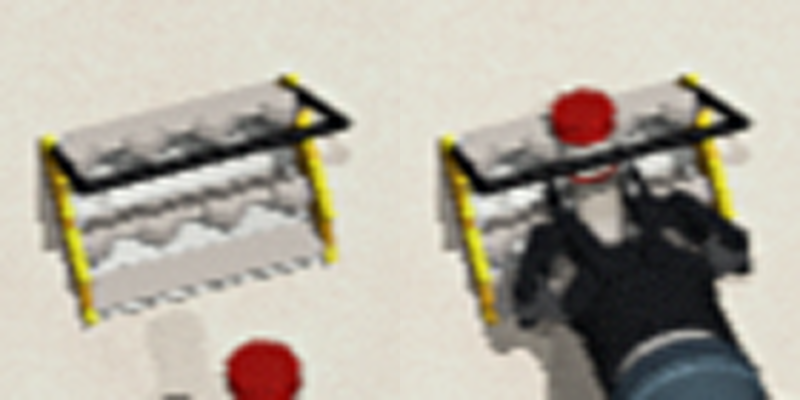

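>>> {"fn": "drive_tool", "kwargs": {
  "deltas": [
    {"slide": [-0.01, 0.01, 0], "delta_rot": [0, 0, 0], "hand": 0},
    {"slide": [-0.01, 0, 0], "delta_rot": [0, 0, 0], "hand": 0},
    {"slide": [0, 0, 0], "delta_rot": [0, 0, 0], "hand": 0},
    {"slide": [0, 0, 0], "delta_rot": [0, 0, 0], "hand": 0},
    {"slide": [0, 0, 0], "delta_rot": [0, 0, 0], "hand": 0}
  ]
}}

```text
time_s: 19.35
eef_pos: [0.5464, -0.213, 0.0481]
eef_rot: [-0.04, 0.934, 0.108, 0.34]
wrist_force: [-0.7, -0.7, 0.4]
opening: 0.329
```

Run:
```python
from bench import ctrl
from h import *
where(ctrl.get_obs()); snap(ctrl,"scene","17"); where(ctrl.get_obs()); t=snap(ctrl,"top","17"); where(ctrl.get_obs())
```

```text
u -0.0 lat -0.1 n -0.3 rot err [ 0.03 -0.01  0.04] F(tool) [-0.4  0.5 -0.9] open 0.329
u -0.0 lat -0.1 n -0.3 rot err [ 0.03 -0.01  0.04] F(tool) [ 1.4 -0.1 -1.2] open 0.326
u -0.0 lat -0.1 n -0.3 rot err [ 0.03 -0.01  0.04] F(tool) [-0.4 -0.5 -1.8] open 0.329
```

>>> {"fn": "drive_tool", "kwargs": {
  "deltas": [
    {"slide": [-0.01, 0, 0], "delta_rot": [0, 0, 0], "hand": 0},
    {"slide": [-0.01, 0, 0], "delta_rot": [0, 0, 0], "hand": 0},
    {"slide": [0, 0, 0], "delta_rot": [0, 0, 0], "hand": 0},
    {"slide": [0, 0, 0], "delta_rot": [0, 0, 0], "hand": 0},
    {"slide": [0, 0, 0], "delta_rot": [0, 0, 0], "hand": 0}
  ]
}}

```text
time_s: 20.08
eef_pos: [0.5462, -0.2132, 0.0481]
eef_rot: [-0.04, 0.933, 0.108, 0.34]
wrist_force: [4.0, 2.4, 4.5]
opening: 0.332
```

Run:
```python
from bench import ctrl
from h import *
where(ctrl.get_obs()); snap(ctrl,"scene","18"); where(ctrl.get_obs()); t=snap(ctrl,"top","18"); where(ctrl.get_obs())
```

```text
u -0.1 lat -0.0 n -0.2 rot err [0.04 0.07 0.02] F(tool) [ 6.3 -1.5 -0.6] open 0.332
u -0.2 lat -0.0 n -0.2 rot err [0.04 0.06 0.02] F(tool) [ 6.7 -2.  -1. ] open 0.331
u -0.1 lat 0.0 n -0.2 rot err [0.03 0.07 0.02] F(tool) [ 6.4 -2.3 -0.3] open 0.332
```

The toe stop is reached: 6.5 N up the slope, position held. I'll relieve 0.7 mm of that push and then open.

>>> {"fn": "drive_tool", "kwargs": {
  "deltas": [
    {"slide": [0.014, 0.006, 0], "delta_rot": [0, 0, 0], "hand": 0},
    {"slide": [0, 0, 0], "delta_rot": [0, 0, 0], "hand": 0.34},
    {"slide": [0, 0, 0], "delta_rot": [0, 0, 0], "hand": 0.4},
    {"slide": [0, 0, 0], "delta_rot": [0, 0, 0], "hand": 0.5},
    {"slide": [0, 0, 0], "delta_rot": [0, 0, 0], "hand": 0.6}
  ]
}}

```text
time_s: 20.8
eef_pos: [0.546, -0.2139, 0.0478]
eef_rot: [-0.039, 0.934, 0.108, 0.339]
wrist_force: [-0.3, -0.2, 0.4]
opening: 0.598
```

Run:
```python
from bench import ctrl
from h import *
where(ctrl.get_obs())
w=snap(ctrl,"wrist","19");t=snap(ctrl,"top","19")
b=t["frame"][200:270,345:415]
cv2.imwrite("pics/wt19.png",np.hstack([cv2.resize(w["frame"][90:330,200:440][:,:,::-1],(400,400)),cv2.resize(b[:,:,::-1],(400,400),interpolation=cv2.INTER_CUBIC)]))
```

```text
u -0.6 lat 0.7 n -0.3 rot err [-0.02 -0.04  0.06] F(tool) [ 0.   0.1 -0.5] open 0.598
```

View pics/wt19.png

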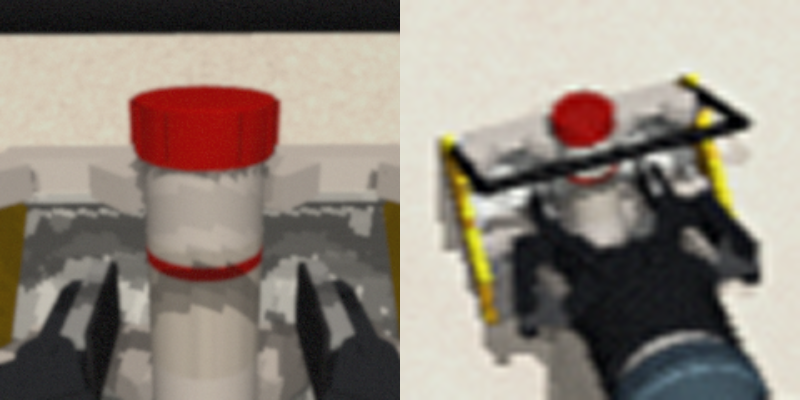

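The tube lies in the middle groove between the open fingers, and the rack hasn't moved. Retreating straight out along the slope normal.

>>> {"fn": "drive_tool", "kwargs": {
  "deltas": [
    {"slide": [0, 0, -0.2], "delta_rot": [0, 0, 0], "hand": 0.6},
    {"slide": [0, 0, -0.4], "delta_rot": [0, 0, 0], "hand": 0.6},
    {"slide": [0, 0, -0.6], "delta_rot": [0, 0, 0], "hand": 0.6},
    {"slide": [0, 0, -0.8], "delta_rot": [0, 0, 0], "hand": 0.6},
    {"slide": [0, 0, -0.8], "delta_rot": [0, 0, 0], "hand": 0.6}
  ]
}}

```text
time_s: 21.52
eef_pos: [0.4576, -0.2342, 0.1564]
eef_rot: [-0.039, 0.934, 0.108, 0.339]
wrist_force: [0.7, -0.5, -0.5]
opening: 0.598
```

>>> {"fn": "drive_tool", "kwargs": {
  "deltas": [
    {"slide": [0, 0, -0.8], "delta_rot": [0, 0, 0], "hand": 0.6},
    {"slide": [0, 0, -0.4], "delta_rot": [0, 0, 0], "hand": 0.6},
    {"slide": [0, 0, 0], "delta_rot": [0, 0, 0], "hand": 0.6},
    {"slide": [0, 0, 0], "delta_rot": [0, 0, 0], "hand": 0.6},
    {"slide": [0, 0, 0], "delta_rot": [0, 0, 0], "hand": 0.6}
  ]
}}

```text
time_s: 22.15
eef_pos: [0.4213, -0.2422, 0.2004]
eef_rot: [-0.04, 0.934, 0.108, 0.339]
wrist_force: [-0.1, -0.9, -0.6]
opening: 0.6
```

Run:
```python
from bench import ctrl
from h import *
where(ctrl.get_obs())
w=snap(ctrl,"wrist","20");t=snap(ctrl,"top","20");s=snap(ctrl,"scene","20")
b=t["frame"][200:270,345:415]; a=s["frame"][170:260,200:290]
cv2.imwrite("pics/st20.png",np.hstack([cv2.resize(x[:,:,::-1],(400,400),interpolation=cv2.INTER_CUBIC) for x in(a,b)]))
crop(w,230,70,430,280,3,"pics/w20c.png")
# tube: cap face centre predicted at groove u=0 vs seen
X=G+RT@np.array([.058,0,0]); tip=G-RT@np.array([.058,0,0])
print("pred cap face w,t,s",proj(w,X).round(1),proj(t,X).round(1),proj(s,X).round(1),"tip w",proj(w,tip).round(1))
for n,c in(("w",w),("t",t),("s",s)):
    m=mask(c,0,6,120,50)|mask(c,172,180,120,50)
    k,l,st,ce=cv2.connectedComponentsWithStats(m); print(n,[(st[i].tolist(),ce[i].round(1).tolist()) for i in range(1,k) if st[i,4]>15])
# other things unchanged?
t0=load("top0")
for (x0,y0,x1,y1) in((165,210,212,285),(335,140,370,175),(430,210,470,260)):
    d=cv2.absdiff(t0["frame"][y0:y1,x0:x1],t["frame"][y0:y1,x0:x1]); print("diff",d.mean().round(2),(d.max(axis=2)>50).sum())
```

```text
u -0.6 lat -0.3 n 198.9 rot err [ 0.1  -0.02  0.08] F(tool) [-0.6  0.9  0.3] open 0.6
pred cap face w,t,s [324.3 110.8] [376.8 218.6] [251.8 227. ] tip w [324.4 220.2]
w [([308, 111, 35, 17, 534], [324.8, 118.5]), ([311, 152, 29, 4, 86], [324.8, 153.7])]
t [([511, 185, 40, 38, 1179], [530.6, 203.9]), ([371, 216, 11, 10, 88], [376.5, 220.5])]
s [([244, 221, 13, 13, 120], [250.0, 226.8]), ([97, 372, 58, 28, 1246], [127.3, 387.7])]
diff 3.68 0
diff 3.09 0
diff 2.78 0
```

View pics/st20.png

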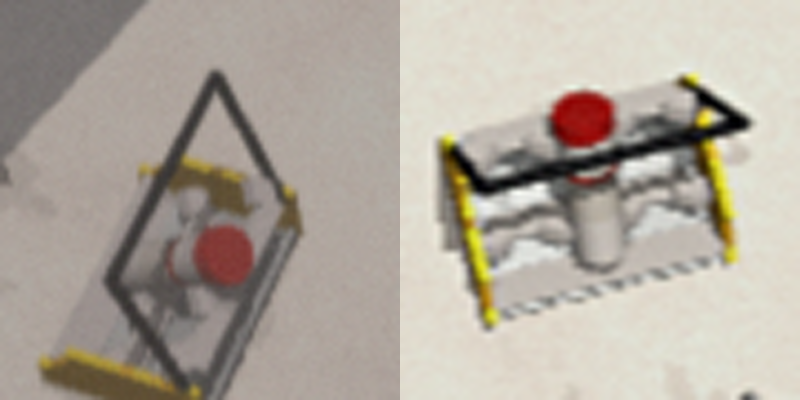

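View pics/w20c.png

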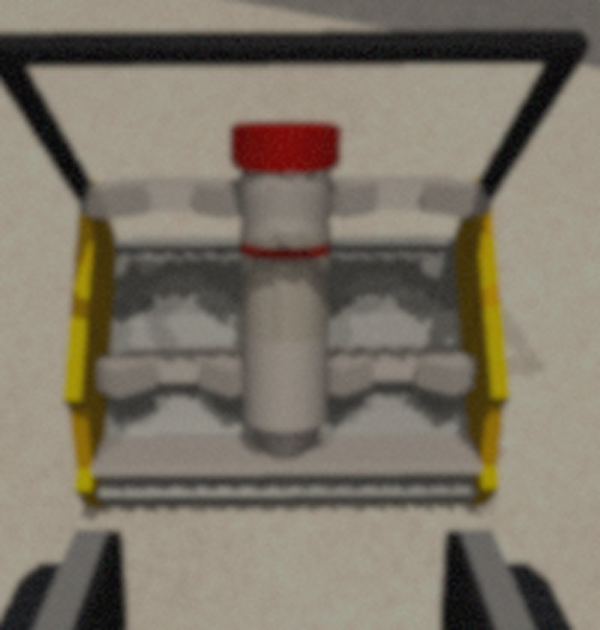

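The tube lies centred in the middle groove. Its tip is against the toe stop at (324,221), where (324,220) was predicted, and its cap is up the slope under the handle. The rack is unmoved and the tubes, bottle and block are unchanged. Handing in.

Run:
```python
from bench import ctrl
print(ctrl.hand_in())
```

```text
the job is handed in; nothing more can be done
None
```

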